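# Weigh a tube clamp on the hook scale

### The arm

A 6-joint arm with a two-finger parallel gripper is mounted at the origin on the work surface; the furniture and walls round the work are solid. World frame = base frame: x ahead of the robot, y to its left, z up, the work surface at z = 0. Lengths are in mm, angles in rad, forces in N, time in s.
With the tool pointing down it reaches from about 325 to 900 mm from the base axis. Payload 6.1 kg.
Tool frame: the origin (TCP) lies between the finger pads; the fingertips stand 17 mm ahead of it and the grasp point (between the pads) lies 2 mm behind it (env.tip_reach is the distance from the TCP to the fingertips, in mm); z points along the fingers, y is the line along which they close (so a half turn about z gives the same grasp; the last joint's range is limited). The gripper opens to 85 mm and grips with 20 to 120 N. Pads are 22 mm wide; open, the fingers measure 114 mm over their backs; the gripper's body (76 mm by 85 mm) begins 54 mm behind the grasp point. The pads swing forward as they close: fully open they stand 13 mm farther back than shut.
Start: joints at [1.217, 0.22, 1.526, -0, 1.395, -0.126], TCP at [141.146, 608.846, 223.4] pointing down, gripper open.
Joint ranges: [-2.98, 2.98], [-0.91, 2.08], [0.09, 2.57], [-1.24, 4.39], [0.2, 2.65], [-2.68, 2.68]. Speed limits (rad/s): [2.57, 2.57, 3.01, 3.14, 3.14, 3.14].

### API

Orientations are given as a unit quaternion [w, x, y, z].
In Python, from plant import env gives the robot as it stands.
- The arm moves only by the tool drive_tool, never from a script. Its argument "plan" is a list of rows, each a list of 7 numbers: the shift along the tool's x, y, z in units of 25 mm (1.0 is 25 mm), then the turn, a rotation vector about the tool's x, y, z in units of 8 degrees (1.0 is 8 degrees), then the closure, from -1 (fully open) to 1 (shut). A call has 1 to 10 rows; each row shifts and turns the commanded pose from where the row before left it, along the tool's axes as they then stand; what a row does not reach is not made up. A row lasts 1/10 s, in which the tool goes at most 50 mm and 8.59 degrees, less where a joint would pass 70% of its speed; a pose out of reach is approached as far as the arm can. A call is refused whole if a number of a shift passes 1 or a number of a turn 1, either way. A call with a gripper value outside its range is refused whole. The fingers move at their own pace and stop on an object; "squeeze" is the grip in N (left out, the last holds). Time passes only in rows, so rows that do not move let the fingers close. It gives the time, the measured TCP pose, the force, the opening and the grip force at its end, in the units of the state.
- env.sense(): the state, without advancing time (a new reading comes with each control period).
- env.snapshot(name): name is "scene" or "top"; returns the picture (384x512x3 uint8, red, green, blue); there is no depth.
- env.calibration(name): a dict with "K" (3x3 intrinsics, pixels), "k1" (the pictures are not rectified: a ray, as slopes to the right and down, at radius r is drawn at 1 + k1 r^2 times it, then the intrinsics apply), "R" (3x3) and "t" (3): a world point X has camera coordinates R X + t. Camera axes: x right, y down, z forward; pixel columns grow to the right and rows downward; lengths in mm; the calibration is good to about 2 mm. A picture is of the moment at which its call begins. calibration takes no time and is no camera call.
- env.close_job(): hands the job in; it is judged then, once.
The state is a dict: "t": time; "joint_positions": joint angles; "qvel": joint speeds; "effort": joint torques, N m; "tcp_pos": TCP position; "ee_rot": TCP orientation; "wrist_force": force on the tool from outside, world axes, zero at the start; "wrist_torque": the same for the moment, N m; "width": finger opening in mm; "gripper_force": force on a finger pad.
Only numpy, scipy, OpenCV 4.12 (cv2) and the standard library are available. Lean on these libraries where they do the work, as an engineer would, in place of code of your own. Each camera call takes 0.05 s, during which the arm holds its last target. There are 200 camera calls.

### The job

Weigh the larger of the two tube clamps: hang it by its bail on the hook of the spring scale, lowering it slowly and letting go only when the spring carries its whole weight, so that the hook neither drops nor jumps, and leave it hanging free until the scale has stood still for two seconds. Then lift it off slowly, the hook coming up with it and not snapping back, and stand it upright in the middle of the square steel tray and let go, leaving the smaller clamp and the black stopper where they are.

Things in the scene. Friction and masses are not known exactly. Their poses are not given: they have to be found in the camera images.
- large_clamp_mid (a point): Larger tube clamp: bored aluminium block 80 mm long (x), 44 wide (y), 50 high, with a wire bail on the middle of its top, 90 mm high in all; 0.15 to 0.54 kg, not known beforehand. Stands upright, z up. Point on its vertical centre line, 45 mm above the underside. Grip its flat long sides, 44 mm apart; 4 bolt heads stand 4 mm above the block. Same turned half round; balanced under the bail.
- large_clamp_bail (a point): Centre of the top bar of the larger clamp's bail (an inverted U of 8 mm steel wire): 86 mm above the underside, 41 mm straight above large_clamp_mid. The bar runs along the clamp's y; the opening below it is 26 mm wide (y) and 32 mm high down to the block.
- small_clamp_mid (a point): The smaller tube clamp, alike but 56 mm long, 36 mm wide, block 36 mm high, 70 mm high in all; this point is on its vertical centre line 35 mm above its underside. To be left alone.
- hook_seat (a point): Where the centre of a hung 8 mm bar rests in the scale's hook; moves with the hook, 312 mm above the bench when empty. Hook: V trough of steel strip 12 mm wide, the bar lies along y and comes in from -x over the tip, which is 16 mm before and 8 mm above this point. Hook reaches 11 mm below; its 6 mm shank rises 14 mm behind (+x) and bends back over the seat 44 mm above it.
- scale: Fixed stand of the spring scale; origin on the bench straight under the hook, axes as the hook's, -x its open side. The scale's tube, 53 mm diameter, hangs over the hook 85 to 310 mm above the empty seat, so a gripper must come in under it tilted, from -x. Foot 12 mm thick, 80 mm wide, from 20 to 160 mm behind the origin; column 125 mm behind.
- hook (a joint): Travel of the scale's hook downward, m: 0 empty, at most 0.16 (stop). The spring gives 40 N per m and 0.1 N at 0, so under a free-hanging load the hook rests at (weight in N - 0.1) / 40: 34 to 130 mm with the larger clamp. Lightly damped. Let go only when the spring carries the whole weight, no less and no more: the hook must never move faster than 0.12 m/s down or 0.18 m/s up.
- tray: Square steel tray, 120 x 120 mm, 12 mm high with 4 mm walls; origin at the centre of its underside, inner floor 4 mm above it; x and y along its sides. Fixed.
- stopper: Black bottle stopper, 43 mm diameter, 32 mm high, origin at the centre of its underside; a bystander.

How it is judged:
By the outcome, as a careful person would: the job done as asked, in the order asked, and still so for the second after the job is handed in, with the robot touching nothing.
It also fails if it takes over 66 s, if anything falls off the work surface, if the arm or the gripper's body presses on something with over 40 N, if the wrist force passes 120 N, or if a joint passes its speed limit or range.

## Working session

There is one attempt and no reset: what is moved stays moved. The work goes in short steps, Python scripts to look and compute and a tool call to move; the robot and the scene stay as the last step left them, time stands still between calls to the robot, and variables do not carry over. Pictures are saved under pics/ and viewed, at most 10 in all, crops included, and the job is handed in when it is done.

Besides the shell and the picture viewer there is one more tool, called after "Call:" by a JSON object that holds its "fn" and its "kwargs", one argument or row to a line. drive_tool: Moves the arm, as the interface text tells. Its arguments: {"type":"object","properties":{"plan":{"type":"array","items":{"type":"array","items":{"type":"number"}}},"squeeze":{"type":"number"}},"required":["plan"]}

```bash
ls; mkdir -p pics; python3 - <<'E'
from plant import env
import cv2
for n in("scene","top"):
    im=env.snapshot(n); cv2.imwrite(f"pics/{n}0.png",cv2.resize(im[...,::-1],(800,600),interpolation=cv2.INTER_CUBIC)); cv2.imwrite(f"pics/{n}0raw.png",im[...,::-1])
    print(n,env.calibration(n))
s=env.sense();print(s)
E
```

```text
pics
scene {'K': array([[381.33132556,   0.        , 259.30881748],
       [  0.        , 381.33132556, 188.99200166],
       [  0.        ,   0.        ,   1.        ]]), 'k1': -0.08334783996896798, 'R': array([[ 0.87986041, -0.47509578,  0.01138669],
       [-0.35640156, -0.67551355, -0.64549157],
       [ 0.31436218,  0.56388424, -0.76368251]]), 't': array([-287.11549728,  545.3255168 ,  744.96810483])}
top {'K': array([[452.05221914,   0.        , 259.84245454],
       [  0.        , 452.05221914, 194.90821497],
       [  0.        ,   0.        ,   1.        ]]), 'k1': 0.0035023278600599256, 'R': array([[-0.23103026, -0.97293499, -0.00474671],
       [-0.90368714,  0.21638954, -0.36949307],
       [ 0.36051987, -0.08107454, -0.92922136]]), 't': array([446.55996081, 447.0663788 , 922.62581704])}
{'t': 0.1, 'joint_positions': array([ 1.21690997e+00,  2.21168505e-01,  1.52750564e+00,  4.43434584e-07,
        1.39471464e+00, -1.26128662e-01]), 'qvel': array([-0.00108408,  0.00037475, -0.00107526,  0.00078052, -0.00209203,
       -0.00030062]), 'effort': array([ 1.59385741e-03, -4.98239994e+01, -3.90546584e+01, -1.70477788e-04,
        5.73219499e-03, -3.87310297e-05]), 'tcp_pos': array([140.94356365, 608.3172131 , 222.39076896]), 'ee_rot': array([-2.13691593e-04,  1.13632861e-01,  9.93522404e-01, -8.72273752e-04]), 'wrist_force': array([-0.49801206,  0.50732358,  0.15940759]), 'wrist_torque': array([-0.01674968,  0.03906491, -0.06213481]), 'gripper_force': 0.0, 'width': 85.64004070414609}
```

View pics/scene0.png

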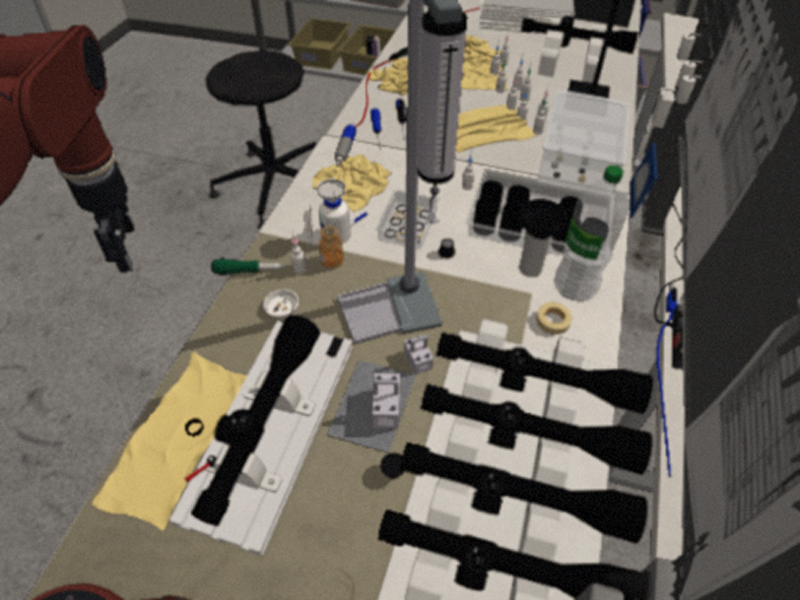

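View pics/top0.png

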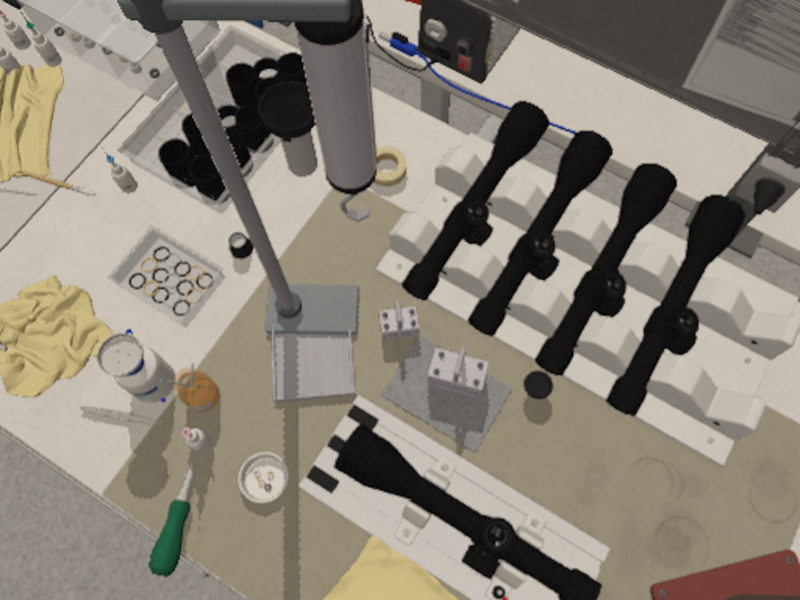

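The scene shows the large clamp at about (387,393), the small clamp at (417,352), the tray at (370,312) and the hook at (434,195). In the top view they are at (458,372), (400,320), (315,365) and (355,210), with the stopper at (538,385). I'll enlarge these areas.

```bash
python3 - <<'E'
import cv2,numpy as np
t=cv2.imread("pics/top0raw.png");s=cv2.imread("pics/scene0raw.png")
f=lambda im,x,y,w,h,k:cv2.resize(im[y:y+h,x:x+w],None,fx=k,fy=k,interpolation=cv2.INTER_CUBIC)
cv2.imwrite("pics/ct.png",f(t,165,110,200,150,4))
# scene: left hook crop, right clamp crop
cv2.imwrite("pics/cs.png",np.hstack([f(s,255,95,50,75,8),f(s,205,170,80,120,5)]))
E
```

```text
(no output)
```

View pics/ct.png

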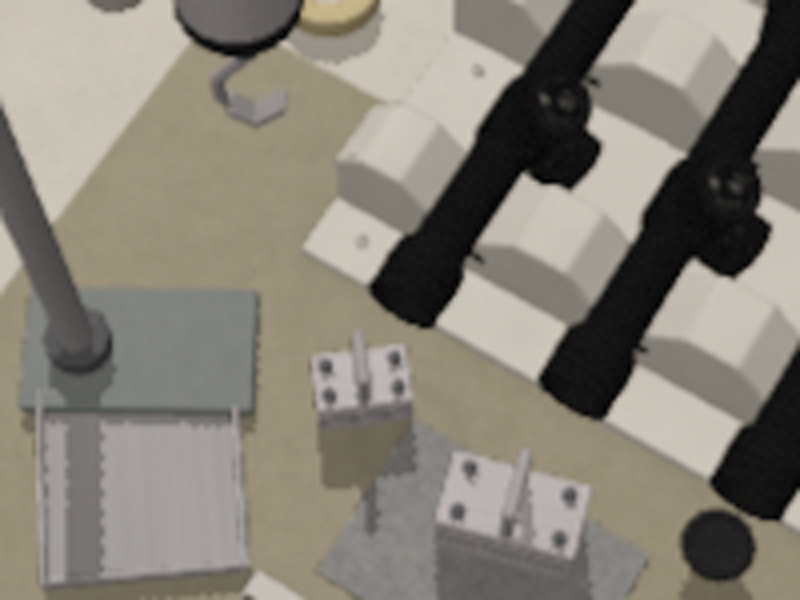

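View pics/cs.png

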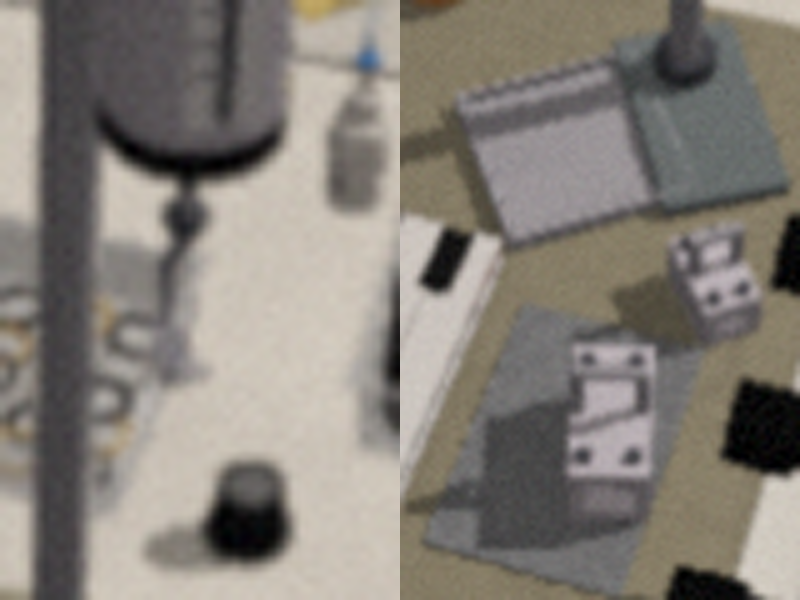

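The crops show the tray, foot, both clamps, stopper and hook clearly. The large clamp's bolts in the top crop are at (470,468), (571,495), (457,512) and (560,541). The hook strip is near (258,112) in the top crop and (172,355) in the scene crop.

```bash
cat > h.py <<'E'
import numpy as np
from plant import env
from scipy.optimize import brentq
C={n:env.calibration(n) for n in("scene","top")}
def ray(n,u,v):
    c=C[n];K=c["K"];d=np.array([(u-K[0,2])/K[0,0],(v-K[1,2])/K[1,1]])
    rd=np.hypot(*d);r=brentq(lambda r:r*(1+c["k1"]*r*r)-rd,0,1.5) if rd>0 else 0
    d=d*(r/rd if rd>0 else 1);R=c["R"];o=-R.T@c["t"];w=R.T@np.array([d[0],d[1],1]);return o,w/np.linalg.norm(w)
def atz(n,p,z):
    o,w=ray(n,*p);return o+w*(z-o[2])/w[2]
def tri(p,q):
    (o,w),(a,b)=ray("top",*p),ray("scene",*q)
    s=np.linalg.lstsq(np.c_[w,-b],a-o,rcond=None)[0];x,y=o+s[0]*w,a+s[1]*b
    return (x+y)/2,np.linalg.norm(x-y)
def proj(n,X):
    c=C[n];p=c["R"]@X+c["t"];d=p[:2]/p[2];d=d*(1+c["k1"]*d@d);return c["K"][:2,:2]@d+c["K"][:2,2]
T=lambda u,v:(165+u/4,110+v/4)
L=lambda u,v:(255+u/8,95+v/8)
S=lambda u,v:(205+(u-400)/5,170+v/5)
E
python3 - <<'E'
from h import *
np.set_printoptions(precision=1,suppress=True)
g=lambda name,n,f,pts,z:print(name,n,*(a:=np.array([atz(n,f(*p),z)[:2] for p in pts])),'mean',a.mean(0))
g('clamp','top',T,[(470,468),(571,495),(457,512),(560,541)],54)
g('clamp','scene',S,[(588,360),(632,360),(582,456),(630,457)],54)
g('small','top',T,[(327,367),(395,359),(330,398),(399,387)],40)
g('tray','top',T,[(42,395),(238,408),(248,570),(43,586)],12)
g('tray','scene',S,[(460,98),(612,62),(660,205),(510,245)],12)
g('foot','top',T,[(258,290),(252,410),(22,410),(35,290)],12)
g('foot','scene',S,[(790,187),(660,213)],12)
g('stopper','top',T,[(718,540)],32)
g('bail','top',T,[(523,455),(512,487)],90)
print('hook',tri(T(258,118),L(172,375)),'tube',tri(T(240,10),L(192,110)))
for n in C:print(n,'cam',-C[n]["R"].T@C[n]["t"])
E
```

```text
clamp top [463.8 296.3] [435.4 245.4] [440.7 309.7] [411.3 258.4] mean [437.8 277.4]
clamp scene [443.2 311.8] [464.  300.8] [414.1 261.2] [435.8 249.1] mean [439.3 280.7]
small top [547.  360.3] [542.6 320.6] [527.9 362.8] [525.2 322.4] mean [535.7 341.5]
tray top [579.7 527.9] [544.5 415.9] [446.6 430.4] [464.7 546.4] mean [508.9 480.1]
tray scene [470.1 545. ] [567.8 527.2] [541.3 412.9] [449.5 428.2] mean [507.2 478.3]
foot top [616.3 388.6] [541.3 408.1] [573.1 541. ] [648.  520.9] mean [594.7 464.7]
foot scene [616.9 388.2] [538.5 407.7] mean [577.7 397.9]
stopper top [396.5 167.9] mean [396.5 167.9]
bail top [453.5 270.8] [437.4 281.3] mean [445.5 276. ]
hook (array([571.9, 378.1, 305.7]), np.float64(2.260489175359739)) tube (array([571.8, 379.3, 401. ]), np.float64(7.094320996596263))
scene cam [ 212.8 -188.1  924.2]
top cam [ 174.6  412.5 1024.6]
```

```bash
cat >> h.py <<'E'
from scipy.spatial.transform import Rotation as Ro
def rot(yaw,tilt): # heading yaw, tilt from vertical (deg)
    a=np.radians(yaw);x=np.array([np.cos(a),np.sin(a),0]);z=np.array([0,0,-1.]);R=np.c_[x,np.cross(z,x),z]
    return Ro.from_matrix(R)*Ro.from_euler('y',tilt,degrees=True)
def cur(s=None):
    s=s or env.sense();q=s["ee_rot"];return s["tcp_pos"],Ro.from_quat([q[1],q[2],q[3],q[0]])
def tcp(c,yaw,off,tilt,back=0): # c: object underside centre; off: grasp in object frame (x,z)
    R=rot(yaw,tilt);a=np.radians(yaw);g=np.array([c[0]+off[0]*np.cos(a),c[1]+off[0]*np.sin(a),c[2]+off[1]])
    return g+(2-back)*R.apply([0,0,1]),R
def plan(P,R,N,start=None):
    p0,R0=start or cur();rv=(R0.inv()*R).as_rotvec(degrees=True)
    print('pos err',np.round(P-p0,1),'rotvec deg',np.round(rv,1))
    for i in range(N):
        Ri=R0*Ro.from_rotvec(rv*i/N,degrees=True)
        print(np.round(np.r_[Ri.inv().apply((P-p0)/N)/25,rv/N/8],2).tolist())
E
python3 - <<'E'
from h import *
c=(438.5,279,0)
P,R=tcp(c,60.5,(-14,27),52,130);print(P)
plan(P,R,18)
E
```

```text
[381.93758239 179.02626533 105.80466884]
pos err [ 241.  -429.3 -116.6] rotvec deg [-47.9  35.9  98.1]
[-0.74, -0.81, 0.26, -0.33, 0.25, 0.68]
[-0.82, -0.74, 0.2, -0.33, 0.25, 0.68]
[-0.89, -0.67, 0.13, -0.33, 0.25, 0.68]
[-0.96, -0.59, 0.07, -0.33, 0.25, 0.68]
[-1.01, -0.5, 0.01, -0.33, 0.25, 0.68]
[-1.05, -0.4, -0.04, -0.33, 0.25, 0.68]
[-1.08, -0.29, -0.1, -0.33, 0.25, 0.68]
[-1.1, -0.18, -0.15, -0.33, 0.25, 0.68]
[-1.11, -0.07, -0.19, -0.33, 0.25, 0.68]
[-1.1, 0.04, -0.23, -0.33, 0.25, 0.68]
[-1.08, 0.16, -0.26, -0.33, 0.25, 0.68]
[-1.05, 0.27, -0.29, -0.33, 0.25, 0.68]
[-1.01, 0.39, -0.31, -0.33, 0.25, 0.68]
[-0.96, 0.49, -0.32, -0.33, 0.25, 0.68]
[-0.89, 0.6, -0.33, -0.33, 0.25, 0.68]
[-0.82, 0.69, -0.33, -0.33, 0.25, 0.68]
[-0.74, 0.78, -0.32, -0.33, 0.25, 0.68]
[-0.65, 0.86, -0.31, -0.33, 0.25, 0.68]
```

```bash
python3 - <<'E'
from h import *
P,R=tcp((438.5,279,100),60.5,(-14,27),52,0);print(P)
plan(P,R,17)
E
```

```text
[432.38214028 268.18671955 125.76867705]
pos err [ 291.4 -340.1  -96.6] rotvec deg [-47.9  35.9  98.1]
[-0.85, -0.62, 0.23, -0.35, 0.26, 0.72]
[-0.92, -0.55, 0.17, -0.35, 0.26, 0.72]
[-0.97, -0.46, 0.11, -0.35, 0.26, 0.72]
[-1.01, -0.36, 0.05, -0.35, 0.26, 0.72]
[-1.05, -0.26, -0.0, -0.35, 0.26, 0.72]
[-1.07, -0.15, -0.05, -0.35, 0.26, 0.72]
[-1.07, -0.04, -0.1, -0.35, 0.26, 0.72]
[-1.07, 0.08, -0.13, -0.35, 0.26, 0.72]
[-1.05, 0.19, -0.17, -0.35, 0.26, 0.72]
[-1.02, 0.3, -0.19, -0.35, 0.26, 0.72]
[-0.97, 0.41, -0.21, -0.35, 0.26, 0.72]
[-0.92, 0.52, -0.22, -0.35, 0.26, 0.72]
[-0.85, 0.62, -0.23, -0.35, 0.26, 0.72]
[-0.78, 0.71, -0.23, -0.35, 0.26, 0.72]
[-0.69, 0.8, -0.22, -0.35, 0.26, 0.72]
[-0.6, 0.87, -0.2, -0.35, 0.26, 0.72]
[-0.5, 0.94, -0.17, -0.35, 0.26, 0.72]
```

Call:
{"fn": "drive_tool", "kwargs": {
  "plan": [
    [-0.85,-0.62,0.1,-0.35,0.26,0.72,-1],
    [-0.92,-0.55,0.05,-0.35,0.26,0.72,-1],
    [-0.97,-0.46,0,-0.35,0.26,0.72,-1],
    [-1,-0.36,0,-0.35,0.26,0.72,-1],
    [-1,-0.26,0,-0.35,0.26,0.72,-1],
    [-1,-0.15,-0.05,-0.35,0.26,0.72,-1],
    [-1,-0.04,-0.1,-0.35,0.26,0.72,-1],
    [-1,0.08,-0.13,-0.35,0.26,0.72,-1]
  ],
  "squeeze": 60
}}

```text
t: 0.9
tcp_pos: [274.6, 451.5, 189.5]
ee_rot: [-0.118, 0.488, 0.84, 0.204]
wrist_force: [0.5, -0.4, 0.4]
width: 85.4
gripper_force: 0.0
```

```bash
python3 - <<'E'
from h import *
s=env.sense();print(s['t'],s['joint_positions'].round(2))
P,R=tcp((438.5,279,100),60.5,(-14,27),52,0)
plan(P,R,10)
E
```

```text
0.9 [ 0.63 -0.28  2.15  0.45  1.02 -0.08]
pos err [ 157.7 -183.3  -63.7] rotvec deg [-25.2  19.1  51.9]
[-0.98, 0.17, -0.11, -0.31, 0.24, 0.65]
[-0.96, 0.26, -0.13, -0.31, 0.24, 0.65]
[-0.92, 0.35, -0.15, -0.31, 0.24, 0.65]
[-0.88, 0.44, -0.16, -0.31, 0.24, 0.65]
[-0.83, 0.53, -0.17, -0.31, 0.24, 0.65]
[-0.78, 0.61, -0.17, -0.31, 0.24, 0.65]
[-0.71, 0.68, -0.17, -0.31, 0.24, 0.65]
[-0.64, 0.75, -0.16, -0.31, 0.24, 0.65]
[-0.57, 0.81, -0.14, -0.31, 0.24, 0.65]
[-0.49, 0.86, -0.13, -0.31, 0.24, 0.65]
```

Call:
{"fn": "drive_tool", "kwargs": {
  "plan": [
    [-0.98,0.17,-0.11,-0.31,0.24,0.65,-1],
    [-0.96,0.26,-0.13,-0.31,0.24,0.65,-1],
    [-0.92,0.35,-0.15,-0.31,0.24,0.65,-1],
    [-0.88,0.44,-0.16,-0.31,0.24,0.65,-1],
    [-0.83,0.53,-0.17,-0.31,0.24,0.65,-1],
    [-0.78,0.61,-0.17,-0.31,0.24,0.65,-1],
    [-0.71,0.68,-0.17,-0.31,0.24,0.65,-1],
    [-0.64,0.75,-0.16,-0.31,0.24,0.65,-1],
    [-0.57,0.81,-0.14,-0.31,0.24,0.65,-1],
    [0,0,0,0,0,0,-1]
  ]
}}

```text
t: 1.9
tcp_pos: [417.0, 286.7, 130.8]
ee_rot: [-0.215, 0.757, 0.499, 0.362]
wrist_force: [0.0, 0.4, 0.0]
width: 85.3
gripper_force: 0.0
```

```bash
python3 - <<'E'
from h import *
import cv2
s=env.sense();print(s['t'],s['joint_positions'].round(2),s['tcp_pos'])
im=[cv2.resize(env.snapshot(n)[...,::-1][a:a+150,b:b+100],None,fx=4,fy=4,interpolation=cv2.INTER_CUBIC) for n,a,b in(("scene",150,190),("top",150,230))]
cv2.imwrite("pics/above.png",np.hstack(im))
for p in ((438.5,279,0),(438.5,279,90)): print([proj(n,np.array(p)) for n in C])
P,R=tcp((438.5,279,100),60.5,(-14,27),52,0)
plan(P,R,2)
E
```

```text
1.9 [-0.09 -0.31  2.48  1.08  0.94 -0.35] [417.0119016  286.65153067 130.7996338 ]
[array([246.93901419, 262.29156886]), array([291.37582504, 242.40726783])]
[array([246.44806314, 244.81800796]), array([293.88341651, 231.05571155])]
pos err [ 15.7 -20.1  -6.5] rotvec deg [-3.   2.1  5.2]
[-0.27, 0.44, -0.09, -0.19, 0.13, 0.33]
[-0.24, 0.46, -0.08, -0.19, 0.13, 0.33]
```

View pics/above.png

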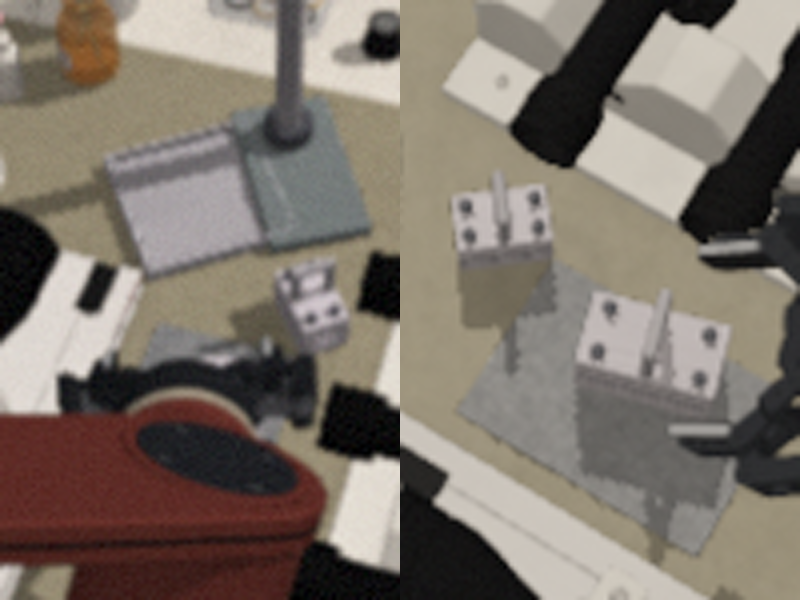

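The top view shows the fingers straddling the clamp's width, with tips at about (735,250) and (690,432), but they still stop short on the -x side. I'll correct that and then descend.

Call:
{"fn": "drive_tool", "kwargs": {
  "plan": [
    [-0.27,0.44,-0.09,-0.19,0.13,0.33,-1],
    [-0.24,0.46,-0.08,-0.19,0.13,0.33,-1],
    [0,0,0,0,0,0,-1],
    [0,0,0,0,0,0,-1]
  ]
}}

```text
t: 2.4
tcp_pos: [432.3, 269.2, 126.6]
ee_rot: [-0.221, 0.776, 0.454, 0.379]
wrist_force: [-0.0, -0.0, 0.1]
width: 85.3
gripper_force: 0.0
```

```bash
python3 - <<'E'
from h import *
s=env.sense();print(s['t'],s['joint_positions'].round(2),s['tcp_pos'])
P,R=tcp((438.5,279,0),60.5,(-14,27),52,0)
plan(P,R,6)
E
```

```text
2.4 [-0.15 -0.29  2.5   1.15  0.94 -0.37] [432.30025434 269.23997031 126.60889876]
pos err [ 1.000e-01 -1.100e+00 -1.008e+02] rotvec deg [-0.  -0.   0.1]
[-0.53, 0.0, 0.41, -0.0, -0.0, 0.0]
[-0.53, 0.0, 0.41, -0.0, -0.0, 0.0]
[-0.53, 0.0, 0.41, -0.0, -0.0, 0.0]
[-0.53, 0.0, 0.41, -0.0, -0.0, 0.0]
[-0.53, 0.0, 0.41, -0.0, -0.0, 0.0]
[-0.53, 0.0, 0.41, -0.0, -0.0, 0.0]
```

Call:
{"fn": "drive_tool", "kwargs": {
  "plan": [
    [-0.53,0,0.41,0,0,0,-1],
    [-0.53,0,0.41,0,0,0,-1],
    [-0.53,0,0.41,0,0,0,-1],
    [-0.53,0,0.41,0,0,0,-1],
    [-0.53,0,0.41,0,0,0,-1],
    [-0.53,0,0.41,0,0,0,-1],
    [0,0,0,0,0,0,-1],
    [0,0,0,0,0,0,-1]
  ]
}}

```text
t: 3.2
tcp_pos: [432.2, 268.8, 26.1]
ee_rot: [-0.221, 0.776, 0.453, 0.379]
wrist_force: [0.0, -0.7, 0.3]
width: 85.5
gripper_force: 0.0
```

```bash
python3 - <<'E'
from h import *
import cv2
s=env.sense();print(s['t'],s['joint_positions'].round(2),s['tcp_pos'],s['wrist_force'])
im=env.snapshot("top")[...,::-1][185:285,230:390]
cv2.imwrite("pics/down.png",cv2.resize(im,None,fx=5,fy=5,interpolation=cv2.INTER_CUBIC))
P,R=tcp((438.5,279,0),60.5,(-14,27),52,0)
plan(P,R,1)
E
```

```text
3.2 [-0.15  0.08  2.48  1.43  0.84 -0.8 ] [432.23686784 268.84273453  26.05525029] [ 0.00273848 -0.73747418  0.2522965 ]
pos err [-0.4 -0.4 -0.8] rotvec deg [ 0.  -0.1  0.1]
[-0.04, -0.0, 0.0, 0.0, -0.01, 0.01]
```

View pics/down.png

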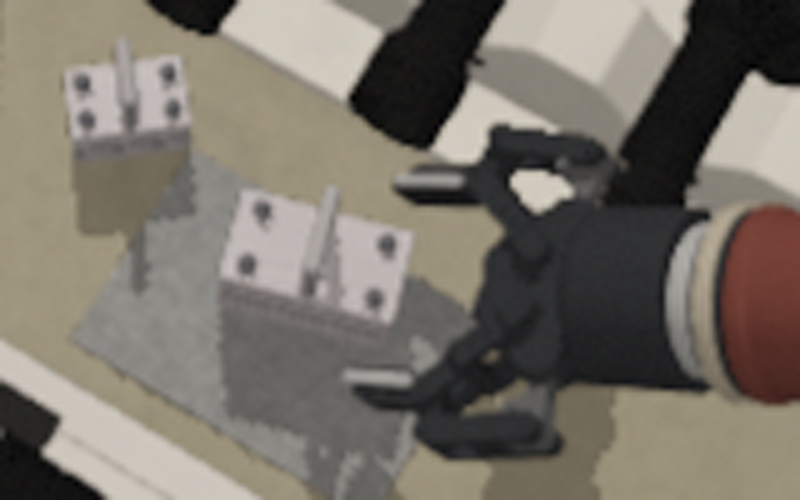

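The fingers straddle the clamp, with the tips at about (398,182) and (348,378), which looks a bit short of centre. I'll check the geometry.

```bash
python3 - <<'E'
from h import *
p,R=cur()
f=lambda X:((proj("top",X)-[230,185])*5).round(0)
for z in(0,4,17):
    print(z,[f(p+R.apply([0,y,z])) for y in(42,-42)])
a=np.radians(60.5);u=np.array([np.cos(a),np.sin(a),0]);v=np.array([-u[1],u[0],0]);c=np.array([438.5,279,0])
for x,y in((-30,15),(30,15),(-30,-15),(30,-15)): print('bolt',f(c+x*u+y*v+[0,0,54]))
print('tip w/ 17',((p+R.apply([0,0,17]))-c)@u)
E
```

```text
0 [array([358., 194.]), array([312., 365.])]
4 [array([351., 194.]), array([305., 364.])]
17 [array([328., 193.]), array([282., 362.])]
bolt [371. 304.]
bolt [240. 267.]
bolt [388. 241.]
bolt [258. 205.]
tip w/ 17 1.5624333674316355
```

```bash
python3 - <<'E'
from h import *
print(env.tip_reach)
p=np.array([417,286.65,130.8]);R=Ro.from_quat([.757,.499,.362,-.215])
for z in(-20,0,17):
    print(z,[proj("top",p+R.apply([0,y,z])).round(1) for y in(42,-42)], 'obs (305,212.5),(298,258)')
p,R=cur()
for z in(-20,0):
  for x in(-11,11): print(z,x,[((proj("top",p+R.apply([x,y,z]))-[230,185])*5).round(0) for y in(42,-42)])
E
```

```text
17.0
-20 [array([305.3, 216. ]), array([298.8, 255.7])] obs (305,212.5),(298,258)
0 [array([297.6, 216.5]), array([290.9, 255.6])] obs (305,212.5),(298,258)
17 [array([291.1, 217. ]), array([284.4, 255.6])] obs (305,212.5),(298,258)
-20 -11 [array([406., 204.]), array([362., 376.])]
-20 11 [array([381., 185.]), array([335., 359.])]
0 -11 [array([371., 203.]), array([326., 373.])]
0 11 [array([345., 184.]), array([299., 356.])]
```

Call:
{"fn": "drive_tool", "kwargs": {
  "plan": [
    [0.15,0,0.19,0,0,0,-1],
    [0.15,0,0.19,0,0,0,-1],
    [0,0,0,0,0,0,-0.2],
    [0,0,0,0,0,0,-0.2],
    [0,0,0,0,0,0,-0.2],
    [0,0,0,0,0,0,-0.2]
  ]
}}

```text
t: 3.85
tcp_pos: [438.4, 278.6, 25.7]
ee_rot: [-0.221, 0.777, 0.452, 0.379]
wrist_force: [0.9, 0.3, 0.3]
width: 51.2
gripper_force: 0.0
```

```bash
python3 - <<'E'
from h import *
import cv2
s=env.sense();print(s['t'],s['width'],s['tcp_pos'],s['wrist_force'])
im=env.snapshot("top")[...,::-1][185:285,230:390]
cv2.imwrite("pics/down2.png",cv2.resize(im,None,fx=5,fy=5,interpolation=cv2.INTER_CUBIC))
p,R=cur();w=s['width']/2
for z in(-20,-10,0,17):
  for x in(-11,11): print(z,x,[((proj("top",p+R.apply([x,y,z]))-[230,185])*5).round(0) for y in(w,-w)])
E
```

```text
3.85 51.24087441441919 [438.38132745 278.55112642  25.7243562 ] [0.93999917 0.3201998  0.32817245]
-20 -11 [array([374., 231.]), array([346., 336.])]
-20 11 [array([348., 212.]), array([319., 318.])]
-10 -11 [array([356., 230.]), array([328., 334.])]
-10 11 [array([330., 211.]), array([301., 316.])]
0 -11 [array([338., 230.]), array([310., 333.])]
0 11 [array([312., 211.]), array([284., 315.])]
17 -11 [array([309., 229.]), array([281., 331.])]
17 11 [array([283., 210.]), array([254., 313.])]
```

View pics/down2.png

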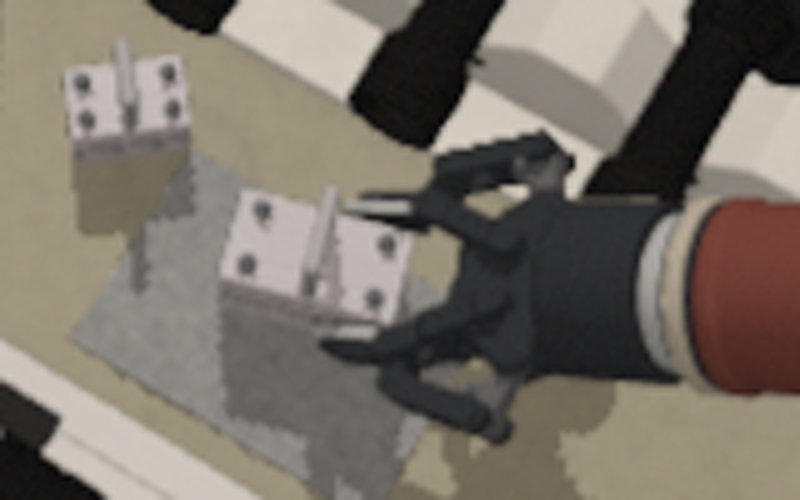

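The tips are now at about (348,205) and (322,345), still behind the bail line, while the palm is clear at x>455. I'll go a little deeper and watch the force.

Call:
{"fn": "drive_tool", "kwargs": {
  "plan": [
    [0,0,0.16,0,0,0,-0.2],
    [0,0,0.16,0,0,0,-0.2],
    [0,0,0,0,0,0,-0.2]
  ]
}}

```text
t: 4.2
tcp_pos: [441.5, 284.3, 20.4]
ee_rot: [-0.221, 0.777, 0.452, 0.379]
wrist_force: [0.4, 0.2, 0.5]
width: 51.3
gripper_force: 0.0
```

Call:
{"fn": "drive_tool", "kwargs": {
  "plan": [
    [0,0,0.06,0,0,0,-0.2],
    [0,0,0,0,0,0,-0.2]
  ]
}}

```text
t: 4.4
tcp_pos: [442.1, 285.2, 19.7]
ee_rot: [-0.221, 0.777, 0.452, 0.379]
wrist_force: [0.5, 0.5, -0.5]
width: 51.1
gripper_force: 0.0
```

Call:
{"fn": "drive_tool", "kwargs": {
  "plan": [
    [0,0,0.06,0,0,0,-0.2],
    [0,0,0,0,0,0,-0.2]
  ]
}}

```text
t: 4.6
tcp_pos: [442.8, 286.2, 18.9]
ee_rot: [-0.221, 0.777, 0.452, 0.379]
wrist_force: [-0.2, -0.1, 0.2]
width: 51.1
gripper_force: 0.0
```

Call:
{"fn": "drive_tool", "kwargs": {
  "plan": [
    [0,0,0.08,0,0,0,-0.2],
    [0,0,0,0,0,0,-0.2]
  ]
}}

```text
t: 4.8
tcp_pos: [443.6, 287.6, 17.7]
ee_rot: [-0.221, 0.777, 0.452, 0.379]
wrist_force: [0.1, 0.1, -0.2]
width: 51.1
gripper_force: 0.0
```

Call:
{"fn": "drive_tool", "kwargs": {
  "plan": [
    [0,0,0.1,0,0,0,-0.2],
    [0,0,0,0,0,0,-0.2]
  ]
}}

```text
t: 5.0
tcp_pos: [444.5, 289.4, 16.1]
ee_rot: [-0.221, 0.777, 0.452, 0.379]
wrist_force: [-0.0, -1.2, -0.4]
width: 51.2
gripper_force: 0.0
```

Call:
{"fn": "drive_tool", "kwargs": {
  "plan": [
    [0,0,0.1,0,0,0,-0.2],
    [0,0,0,0,0,0,-0.2]
  ]
}}

```text
t: 5.2
tcp_pos: [445.5, 291.1, 14.5]
ee_rot: [-0.221, 0.777, 0.452, 0.379]
wrist_force: [1.0, -1.1, -0.4]
width: 51.0
gripper_force: 0.0
```

```bash
python3 - <<'E'
from h import *
import cv2
s=env.sense();print(s['t'],s['width'],s['tcp_pos'],s['wrist_force'])
im=env.snapshot("top")[...,::-1][185:285,230:390]
cv2.imwrite("pics/down3.png",cv2.resize(im,None,fx=5,fy=5,interpolation=cv2.INTER_CUBIC))
E
```

```text
5.2 51.04803313162702 [445.46833008 291.08809391  14.53717349] [ 0.9783611  -1.11961497 -0.42424328]
```

View pics/down3.png

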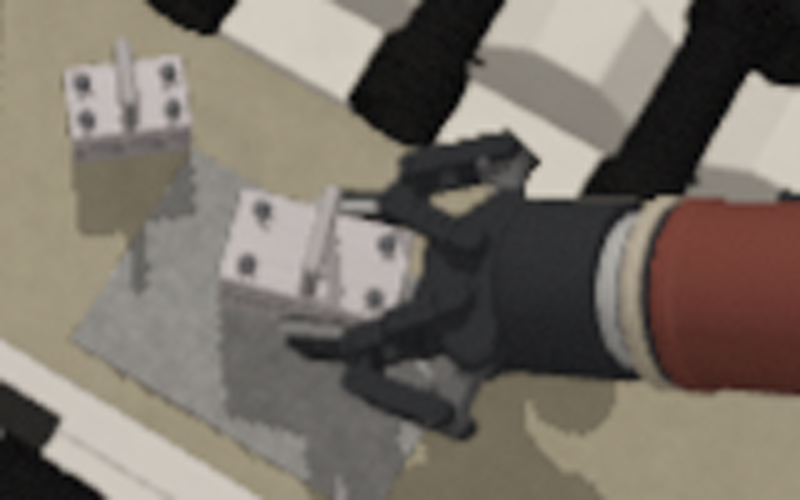

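The tips are now around the bail line at (290,343), with the palm clear of the bail. No floor contact has shown. I'll close, then lift.

Call:
{"fn": "drive_tool", "kwargs": {
  "plan": [
    [0,0,0,0,0,0,0.1],
    [0,0,0,0,0,0,0.1],
    [0,0,0,0,0,0,0.3],
    [0,0,0,0,0,0,0.3],
    [0,0,0,0,0,0,0.3],
    [0,0,0,0,0,0,0.3]
  ],
  "squeeze": 60
}}

```text
t: 5.85
tcp_pos: [445.5, 291.0, 14.7]
ee_rot: [-0.221, 0.776, 0.452, 0.379]
wrist_force: [1.9, 2.5, -1.7]
width: 43.2
gripper_force: 59.1
```

Call:
{"fn": "drive_tool", "kwargs": {
  "plan": [
    [0.13,0,-0.1,0,0,0,0.3],
    [0.26,0,-0.2,0,0,0,0.3],
    [0.53,0,-0.41,0,0,0,0.3],
    [0.53,0,-0.41,0,0,0,0.3],
    [0.53,0,-0.41,0,0,0,0.3],
    [0.13,0,-0.1,0,0,0,0.3],
    [0,0,0,0,0,0,0.3],
    [0,0,0,0,0,0,0.3],
    [0,0,0,0,0,0,0.3]
  ]
}}

```text
t: 6.75
tcp_pos: [444.7, 291.2, 80.1]
ee_rot: [-0.221, 0.777, 0.452, 0.378]
wrist_force: [0.2, -0.4, -5.4]
width: 43.4
gripper_force: 59.7
```

```bash
python3 - <<'E'
from h import *
import cv2
s=env.sense();print(s['t'],s['width'],s['tcp_pos'],s['wrist_force'],s['joint_positions'].round(2))
im=env.snapshot("top")[...,::-1][165:285,220:380]
F=[env.snapshot("top") is None or env.sense()['wrist_force'] for _ in range(8)];print(np.mean(F,0),np.std(F,0))
cv2.imwrite("pics/lift.png",cv2.resize(im,None,fx=5,fy=5,interpolation=cv2.INTER_CUBIC))
E
```

```text
6.75 43.35405994482645 [444.69564601 291.17590982  80.05917359] [ 0.1555107  -0.40073189 -5.3716821 ] [-0.07 -0.09  2.46  1.32  0.82 -0.55]
[ 0.5302062  -0.08821323 -5.24135408] [0.29275101 0.46747211 0.34977056]
```

View pics/lift.png

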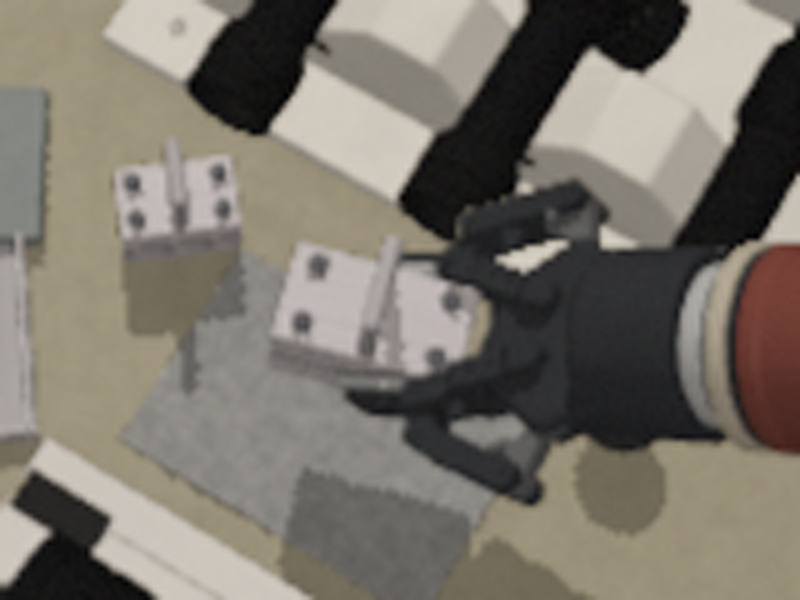

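The clamp is held level and lifted; its bolts are at (318,266), (452,300), (302,322) and (435,357). The weight is about 5.25 N, so the expected hook travel is about 129 mm.

```bash
python3 - <<'E'
from h import *
p,R=cur()
b=np.array([atz("top",(220+u/5,165+v/5),54+p[2]-14.7) for u,v in[(318,266),(452,300),(302,322),(435,357)]])
c=b.mean(0);d=b[0]+b[2]-b[1]-b[3];print(b.round(1),'centre',c,'yaw',np.degrees(np.arctan2(d[1],d[0])))
print('clamp underside centre in tool frame (z from lift)',R.inv().apply(np.array([c[0],c[1],p[2]-14.7])-p), R.inv().apply(np.array([438.5,279,0])-[445.5,291,14.7]))
z=R.apply([0,0,1]);x=R.apply([1,0,0]);print('heading',np.degrees(np.arctan2(z[1],z[0])),'tilt',np.degrees(np.arccos(-z[2])))
E
```

```text
[[462.2 297.1 120.6]
 [434.6 246.3 120.6]
 [439.9 309.8 120.6]
 [412.4 259.9 120.6]] centre [437.27737392 278.28800906 120.56315052] yaw 61.31403575538513
clamp underside centre in tool frame (z from lift) [-21.0456336   -0.85380892  -3.07341123] [-20.13516784  -0.17121442  -1.90675163]
heading 60.442517216581486 tilt 52.02957776269057
```

```bash
cat >> h.py <<'E'
SEAT=np.array([573,378.5,312.]);YS=76.5
def bar(x,z,yaw=YS): # TCP for bar at scale (x, z above empty seat)
    a=np.radians(yaw);u=np.array([np.cos(a),np.sin(a),0]);return SEAT+(x+14.3)*u+[0,0,z-71.3],rot(yaw,52)
E
python3 - <<'E'
from h import *
P,R=bar(-70,16);print(P);plan(P,R,12)
E
```

```text
[559.99709323 324.33899543 256.7       ]
pos err [114.4  33.1 175.4] rotvec deg [12.7 -0.  -9.9]
[0.64, 0.28, -0.14, 0.13, -0.0, -0.1]
[0.63, 0.28, -0.14, 0.13, -0.0, -0.1]
[0.63, 0.29, -0.15, 0.13, -0.0, -0.1]
[0.62, 0.3, -0.15, 0.13, -0.0, -0.1]
[0.62, 0.3, -0.16, 0.13, -0.0, -0.1]
[0.61, 0.31, -0.16, 0.13, -0.0, -0.1]
[0.61, 0.31, -0.17, 0.13, -0.0, -0.1]
[0.61, 0.32, -0.17, 0.13, -0.0, -0.1]
[0.6, 0.33, -0.18, 0.13, -0.0, -0.1]
[0.6, 0.33, -0.19, 0.13, -0.0, -0.1]
[0.59, 0.34, -0.19, 0.13, -0.0, -0.1]
[0.59, 0.34, -0.2, 0.13, -0.0, -0.1]
```

Call:
{"fn": "drive_tool", "kwargs": {
  "plan": [
    [0.64,0.28,-0.14,0.13,0,-0.1,0.3],
    [0.63,0.28,-0.14,0.13,0,-0.1,0.3],
    [0.63,0.29,-0.15,0.13,0,-0.1,0.3],
    [0.62,0.3,-0.15,0.13,0,-0.1,0.3],
    [0.62,0.3,-0.16,0.13,0,-0.1,0.3],
    [0.61,0.31,-0.16,0.13,0,-0.1,0.3],
    [0.61,0.31,-0.17,0.13,0,-0.1,0.3],
    [0.61,0.32,-0.17,0.13,0,-0.1,0.3],
    [0.6,0.33,-0.18,0.13,0,-0.1,0.3],
    [0.6,0.33,-0.19,0.13,0,-0.1,0.3]
  ]
}}

```text
t: 8.2
tcp_pos: [540.9, 318.7, 227.7]
ee_rot: [-0.264, 0.72, 0.538, 0.35]
wrist_force: [-0.2, 0.2, -5.5]
width: 43.2
gripper_force: 59.7
```

Call:
{"fn": "drive_tool", "kwargs": {
  "plan": [
    [0.59,0.34,-0.19,0.13,0,-0.1,0.3],
    [0.59,0.34,-0.2,0.13,0,-0.1,0.3],
    [0,0,0,0,0,0,0.3],
    [0,0,0,0,0,0,0.3],
    [0,0,0,0,0,0,0.3]
  ]
}}

```text
t: 8.7
tcp_pos: [558.8, 323.9, 255.0]
ee_rot: [-0.272, 0.708, 0.554, 0.344]
wrist_force: [0.4, -0.2, -4.9]
width: 43.5
gripper_force: 60.0
```

```bash
python3 - <<'E'
from h import *
import cv2
s=env.sense();print(s['t'],s['width'],s['tcp_pos'],s['wrist_force'],s['joint_positions'].round(2))
a=env.snapshot("top")[...,::-1][95:195,180:280];b=env.snapshot("scene")[...,::-1][90:190,240:307]
cv2.imwrite("pics/hook1.png",np.hstack([cv2.resize(a,(480,480),interpolation=cv2.INTER_CUBIC),cv2.resize(b,(320,480),interpolation=cv2.INTER_CUBIC)]))
P,R=bar(-70,16);plan(P,R,1)
E
```

```text
8.7 43.48865632653325 [558.84771659 323.93770877 255.02221285] [ 0.39844605 -0.24673316 -4.89405128] [-0.03  0.02  1.95  0.99  1.18 -0.2 ]
pos err [0.9 0.4 1.3] rotvec deg [ 0.1 -0.  -0.4]
[0.05, 0.03, -0.01, 0.01, -0.0, -0.05]
```

View pics/hook1.png

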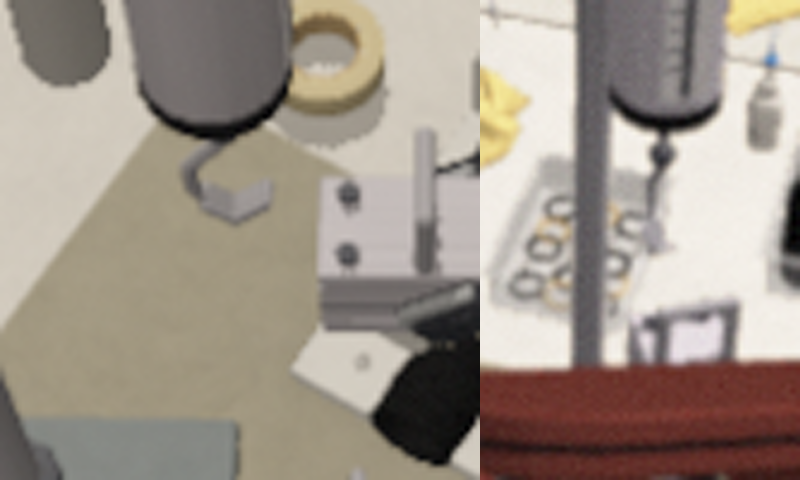

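The bail bar's centre is at about (426,176) on the left panel and (685,318) on the right. The hook's V bottom is at about (237,210) and (652,247).

```bash
python3 - <<'E'
from h import *
np.set_printoptions(precision=1,suppress=True)
A=lambda u,v:(180+u/4.8,95+v/4.8);B=lambda u,v:(240+(u-480)/4.776,90+v/4.8)
a=np.radians(YS);u=np.array([np.cos(a),np.sin(a),0]);v=np.array([-u[1],u[0],0])
p,R=cur();e=p-14.3*u+[0,0,71.3];print('bar expected',e)
b,r=tri(A(426,178),B(685,317));print('bar tri',b,r)
h,r=tri(A(237,210),B(653,246));print('Vbottom tri',h,r)
d=h-b;print('bar->Vbottom in scale: x,y,z',d@u,d@v,d[2])
for n,f,o,k in(("top",A,(180,95),4.8),("scene",B,(240,90),4.8)):
    for nm,X in(("seat",SEAT),("seatV",SEAT-[0,0,8]),("tip",SEAT-16*u+[0,0,8]),("bar",e),("bar+y",e+17*v),("bar-y",e-17*v)):
        q=(proj(n,X)-o)*k;print(n,nm,q+([480,0] if n=="scene" else 0))
E
```

```text
bar expected [555.8 310.1 326.7]
bar tri [551.2 309.9 331.6] 6.038651791369753
Vbottom tri [571.5 378.1 308.3] 1.2871131826813271
bar->Vbottom in scale: x,y,z 71.03008328968096 -3.752596367171358 -23.299772919512975
top seat [234.1 200.1]
top seatV [235.6 210.5]
top tip [276.  189.5]
top bar [424.1 182.3]
top bar+y [424.3 223.4]
top bar-y [423.9 141.8]
scene seat [655.5 239.7]
scene seatV [654.7 251.7]
scene tip [665.6 249.3]
scene bar [698.8 317. ]
scene bar+y [663.6 323.4]
scene bar-y [733.8 310.7]
```

```bash
python3 - <<'E'
from h import *
P,R=bar(-30,18);plan(P,R,8)
P2,R=bar(0,18);plan(P2,R,8,(P,R))
E
```

```text
pos err [10.2 39.3  3.3] rotvec deg [ 0.1 -0.  -0.4]
[0.14, 0.0, 0.15, 0.0, -0.0, -0.01]
[0.14, 0.0, 0.15, 0.0, -0.0, -0.01]
[0.14, 0.0, 0.15, 0.0, -0.0, -0.01]
[0.14, 0.0, 0.15, 0.0, -0.0, -0.01]
[0.14, 0.0, 0.15, 0.0, -0.0, -0.01]
[0.14, 0.0, 0.15, 0.0, -0.0, -0.01]
[0.14, 0.0, 0.15, 0.0, -0.0, -0.01]
[0.14, 0.0, 0.15, 0.0, -0.0, -0.01]
pos err [ 7.  29.2  0. ] rotvec deg [0. 0. 0.]
[0.09, -0.0, 0.12, 0.0, 0.0, 0.0]
[0.09, -0.0, 0.12, 0.0, 0.0, 0.0]
[0.09, -0.0, 0.12, 0.0, 0.0, 0.0]
[0.09, -0.0, 0.12, 0.0, 0.0, 0.0]
[0.09, -0.0, 0.12, 0.0, 0.0, 0.0]
[0.09, -0.0, 0.12, 0.0, 0.0, 0.0]
[0.09, -0.0, 0.12, 0.0, 0.0, 0.0]
[0.09, -0.0, 0.12, 0.0, 0.0, 0.0]
```

Call:
{"fn": "drive_tool", "kwargs": {
  "plan": [
    [0.14,0,0.15,0,0,-0.01,0.3],
    [0.14,0,0.15,0,0,-0.01,0.3],
    [0.14,0,0.15,0,0,-0.01,0.3],
    [0.14,0,0.15,0,0,-0.01,0.3],
    [0.14,0,0.15,0,0,-0.01,0.3],
    [0.14,0,0.15,0,0,-0.01,0.3],
    [0.14,0,0.15,0,0,-0.01,0.3],
    [0.14,0,0.15,0,0,-0.01,0.3],
    [0,0,0,0,0,0,0.3]
  ]
}}

```text
t: 9.7
tcp_pos: [569.9, 364.3, 260.5]
ee_rot: [-0.269, 0.704, 0.558, 0.346]
wrist_force: [-0.2, 0.5, -5.6]
width: 43.3
gripper_force: 60.0
```

```bash
python3 - <<'E'
from h import *
s=env.sense();print(s['t'],s['tcp_pos'],s['wrist_force'])
P,R=bar(-30,18);plan(P,R,1)
P,R=bar(0,18);plan(P,R,8)
E
```

```text
9.7 [569.86481302 364.32761154 260.51890498] [-0.21870408  0.46542587 -5.55952643]
pos err [-0.5 -1.1 -1.8] rotvec deg [ 0.2 -0.   0.4]
[-0.09, -0.01, 0.01, 0.02, -0.01, 0.05]
pos err [ 6.5 28.1 -1.8] rotvec deg [ 0.2 -0.   0.4]
[0.08, -0.0, 0.12, 0.0, -0.0, 0.01]
[0.08, -0.0, 0.12, 0.0, -0.0, 0.01]
[0.08, -0.0, 0.12, 0.0, -0.0, 0.01]
[0.08, -0.0, 0.12, 0.0, -0.0, 0.01]
[0.08, -0.0, 0.12, 0.0, -0.0, 0.01]
[0.08, -0.0, 0.12, 0.0, -0.0, 0.01]
[0.08, -0.0, 0.12, 0.0, -0.0, 0.01]
[0.08, -0.0, 0.12, 0.0, -0.0, 0.01]
```

Call:
{"fn": "drive_tool", "kwargs": {
  "plan": [
    [-0.05,0,0.04,0,0,0.02,0.3],
    [0.09,0,0.12,0,0,0.01,0.3],
    [0.09,0,0.12,0,0,0,0.3],
    [0.09,0,0.12,0,0,0,0.3],
    [0.09,0,0.12,0,0,0,0.3],
    [0.09,0,0.12,0,0,0,0.3],
    [0,0,0,0,0,0,0.3]
  ]
}}

```text
t: 10.4
tcp_pos: [574.3, 382.5, 258.6]
ee_rot: [-0.27, 0.705, 0.557, 0.346]
wrist_force: [0.0, -0.7, -5.5]
width: 43.4
gripper_force: 60.0
```

Call:
{"fn": "drive_tool", "kwargs": {
  "plan": [
    [0.09,0,0.12,0,0,0,0.3],
    [0.09,0,0.12,0,0,0,0.3],
    [0,0,0,0,0,0,0.3],
    [0,0,0,0,0,0,0.3]
  ]
}}

```text
t: 10.8
tcp_pos: [576.1, 389.4, 258.3]
ee_rot: [-0.27, 0.705, 0.557, 0.346]
wrist_force: [0.1, -0.3, -5.2]
width: 43.4
gripper_force: 60.0
```

```bash
python3 - <<'E'
from h import *
import cv2
s=env.sense();print(s['t'],s['tcp_pos'],s['wrist_force'])
P,R=bar(0,18);plan(P,R,1)
P,R=bar(0,0);plan(P,R,1)
a=env.snapshot("top")[...,::-1][95:195,180:280];b=env.snapshot("scene")[...,::-1][90:190,240:307]
cv2.imwrite("pics/hook2.png",np.hstack([cv2.resize(a,(480,480),interpolation=cv2.INTER_CUBIC),cv2.resize(b,(320,480),interpolation=cv2.INTER_CUBIC)]))
E
```

```text
10.8 [576.05547917 389.35334739 258.34542099] [ 0.14769728 -0.34841619 -5.23364784]
pos err [0.3 3.1 0.4] rotvec deg [ 0.2 -0.   0.1]
[0.09, -0.02, 0.09, 0.02, -0.0, 0.02]
pos err [  0.3   3.1 -17.6] rotvec deg [ 0.2 -0.   0.1]
[-0.48, -0.02, 0.53, 0.02, -0.0, 0.02]
```

View pics/hook2.png

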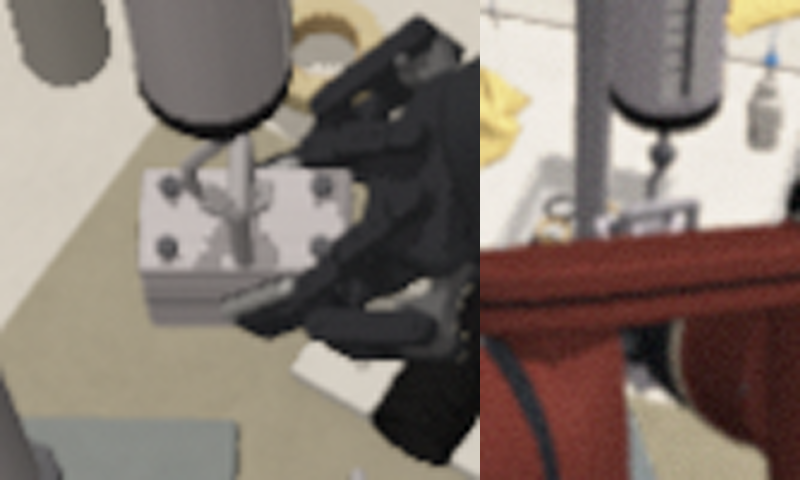

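The bar is at column 243, about 3–4 mm short of the middle of the V (which spans 205–270). I'll shift it +3.5 mm and lower slowly.

Call:
{"fn": "drive_tool", "kwargs": {
  "plan": [
    [0.09,0,0.11,0,0,0,0.3],
    [0,0,0,0,0,0,0.3],
    [-0.1,0,0.08,0,0,0,0.3],
    [-0.1,0,0.08,0,0,0,0.3],
    [-0.1,0,0.08,0,0,0,0.3],
    [-0.1,0,0.08,0,0,0,0.3],
    [-0.1,0,0.08,0,0,0,0.3],
    [-0.1,0,0.08,0,0,0,0.3],
    [0,0,0,0,0,0,0.3]
  ]
}}

```text
t: 11.8
tcp_pos: [576.8, 392.8, 238.5]
ee_rot: [-0.27, 0.706, 0.556, 0.345]
wrist_force: [-0.1, 0.5, -5.9]
width: 42.9
gripper_force: 60.0
```

Call:
{"fn": "drive_tool", "kwargs": {
  "plan": [
    [-0.1,0,0.08,0,0,0,0.3],
    [-0.12,0,0.094,0,0,0,0.3],
    [-0.12,0,0.094,0,0,0,0.3],
    [-0.12,0,0.094,0,0,0,0.3],
    [-0.12,0,0.094,0,0,0,0.3],
    [-0.12,0,0.094,0,0,0,0.3],
    [-0.12,0,0.094,0,0,0,0.3],
    [0,0,0,0,0,0,0.3],
    [0,0,0,0,0,0,0.3]
  ]
}}

```text
t: 12.7
tcp_pos: [577.1, 393.0, 213.1]
ee_rot: [-0.27, 0.705, 0.557, 0.346]
wrist_force: [-1.0, -1.6, -4.8]
width: 43.5
gripper_force: 60.0
```

```bash
cat >> h.py <<'E'
def favg(n=8):
    F=[]
    for _ in range(n): env.snapshot("top");F.append(env.sense()['wrist_force'])
    return np.mean(F,0).round(2)
E
python3 - <<'E'
from h import *
import cv2
print(favg(),env.sense()['tcp_pos'])
a=env.snapshot("top")[...,::-1][95:195,180:280];b=env.snapshot("scene")[...,::-1][90:190,240:307]
cv2.imwrite("pics/hook3.png",np.hstack([cv2.resize(a,(480,480),interpolation=cv2.INTER_CUBIC),cv2.resize(b,(320,480),interpolation=cv2.INTER_CUBIC)]))
E
```

```text
[-0.76 -0.67 -4.06] [577.13229357 393.00575355 213.31204348]
```

View pics/hook3.png

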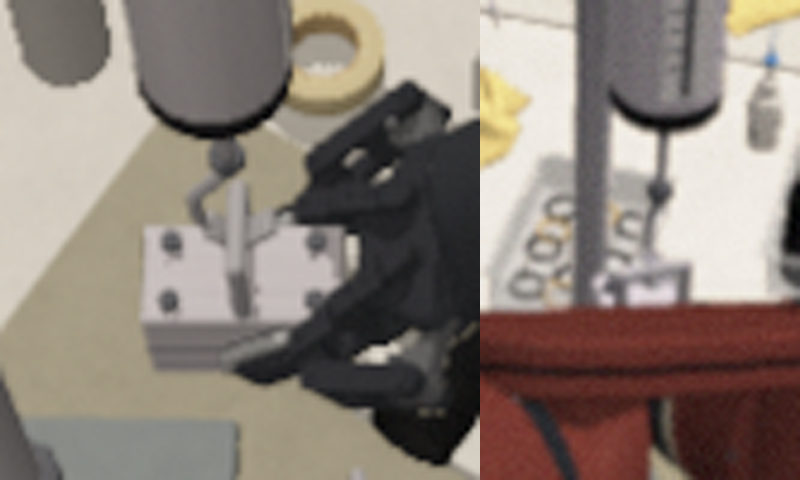

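The hook has come down with the bar in its V, and the force matches at -4.06 N. I've now viewed more pictures than the allowed ten, so I'll rely on numbers from here.

Call:
{"fn": "drive_tool", "kwargs": {
  "plan": [
    [-0.12,0,0.094,0,0,0,0.3],
    [-0.12,0,0.094,0,0,0,0.3],
    [-0.12,0,0.094,0,0,0,0.3],
    [-0.12,0,0.094,0,0,0,0.3],
    [-0.12,0,0.094,0,0,0,0.3],
    [-0.12,0,0.094,0,0,0,0.3],
    [-0.12,0,0.094,0,0,0,0.3],
    [-0.12,0,0.094,0,0,0,0.3],
    [-0.12,0,0.094,0,0,0,0.3],
    [-0.12,0,0.094,0,0,0,0.3]
  ]
}}

```text
t: 14.2
tcp_pos: [577.4, 393.0, 174.9]
ee_rot: [-0.27, 0.705, 0.557, 0.346]
wrist_force: [-0.3, -0.6, -1.9]
width: 43.3
gripper_force: 60.1
```

Call:
{"fn": "drive_tool", "kwargs": {
  "plan": [
    [-0.12,0,0.094,0,0,0,0.3],
    [-0.12,0,0.094,0,0,0,0.3],
    [-0.12,0,0.094,0,0,0,0.3],
    [-0.12,0,0.094,0,0,0,0.3],
    [-0.12,0,0.094,0,0,0,0.3],
    [-0.12,0,0.094,0,0,0,0.3],
    [-0.12,0,0.094,0,0,0,0.3],
    [-0.12,0,0.094,0,0,0,0.3],
    [0,0,0,0,0,0,0.3],
    [0,0,0,0,0,0,0.3]
  ]
}}

```text
t: 15.2
tcp_pos: [577.4, 393.1, 144.5]
ee_rot: [-0.27, 0.706, 0.557, 0.346]
wrist_force: [-1.4, -2.5, -1.0]
width: 43.4
gripper_force: 60.4
```

```bash
python3 - <<'E'
from h import *
s=env.sense();print(favg(),s['t'],s['tcp_pos'],s['joint_positions'].round(2))
P,R=bar(0,0);print(np.round(s['tcp_pos']-P,1));plan(s['tcp_pos'],R,1)
E
```

```text
[-1.56 -2.49 -1.51] 15.2 [577.37597053 393.05134412 144.52399729] [ 0.1   0.25  1.92  1.12  0.97 -0.35]
[  1.    0.6 -96.2]
pos err [-0.  -0.  -0.2] rotvec deg [ 0.2 -0.   0.1]
[-0.01, -0.0, 0.0, 0.02, -0.01, 0.02]
```

Call:
{"fn": "drive_tool", "kwargs": {
  "plan": [
    [-0.025,0,-0.031,0,0,0,0.3],
    [-0.025,0,-0.031,0,0,0,0.3],
    [0,0,0,0,0,0,0.3],
    [0,0,0,0,0,0,0.3]
  ]
}}

```text
t: 16.0
tcp_pos: [577.3, 392.6, 146.0]
ee_rot: [-0.271, 0.705, 0.557, 0.347]
wrist_force: [2.7, 9.1, -1.7]
width: 43.6
gripper_force: 60.3
```

```bash
python3 - <<'E'
from h import *
f=favg(6);s=env.sense();a=np.radians(YS);u=np.array([np.cos(a),np.sin(a),0]);v=np.array([-u[1],u[0],0])
P,R=bar(0,0);print(f,'fx,fy',f@u,f@v,s['t'],np.round((s['tcp_pos']-P)@u,1),s['tcp_pos'])
E
```

```text
[ 2.31  9.05 -1.69] fx,fy 9.339206570106116 -0.13349397322268836 16.3 0.4 [577.34102236 392.55395227 145.97485915]
```

Call:
{"fn": "drive_tool", "kwargs": {
  "plan": [
    [0.019,0,0.024,0,0,0,0.3],
    [0.019,0,0.024,0,0,0,0.3],
    [0,0,0,0,0,0,0.3],
    [0,0,0,0,0,0,0.3]
  ]
}}

```text
t: 16.7
tcp_pos: [577.4, 392.7, 144.7]
ee_rot: [-0.27, 0.705, 0.557, 0.346]
wrist_force: [0.5, 3.4, -1.7]
width: 43.4
gripper_force: 61.4
```

```bash
cat >> h.py <<'E'
def rep(n=6):
    f=favg(n);s=env.sense();a=np.radians(YS);u=np.array([np.cos(a),np.sin(a),0]);v=np.array([-u[1],u[0],0])
    P,R=bar(0,0);d=s['tcp_pos']-P;print('F',f,'fx,fy %.2f %.2f'%(f@u,f@v),'t',s['t'],'bar x %.1f y %.1f z %.1f'%(d@u,d@v,d[2]),'w',round(s['width'],1))
E
python3 -c "
from h import *
rep()"
```

```text
F [ 0.02  3.39 -1.52] fx,fy 3.30 0.77 t 17.0 bar x 0.5 y -0.9 z -96.0 w 43.5
```

Call:
{"fn": "drive_tool", "kwargs": {
  "plan": [
    [0.02,0,0.025,0,0,0,0.3],
    [-0.12,0,0.094,0,0,0,0.3],
    [-0.12,0,0.094,0,0,0,0.3],
    [-0.12,0,0.094,0,0,0,0.3],
    [-0.12,0,0.094,0,0,0,0.3],
    [-0.12,0,0.094,0,0,0,0.3],
    [-0.12,0,0.094,0,0,0,0.3],
    [-0.12,0,0.094,0,0,0,0.3],
    [0,0,0,0,0,0,0.3],
    [0,0,0,0,0,0,0.3]
  ]
}}

```text
t: 18.0
tcp_pos: [577.6, 393.1, 117.6]
ee_rot: [-0.27, 0.706, 0.557, 0.346]
wrist_force: [-3.7, -6.1, -0.3]
width: 43.7
gripper_force: 62.0
```

```bash
python3 -c "
from h import *
rep(10)"
```

```text
F [-3.35 -5.77 -0.76] fx,fy -6.39 1.91 t 18.5 bar x 1.0 y -1.1 z -122.9 w 44.0
```

Call:
{"fn": "drive_tool", "kwargs": {
  "plan": [
    [-0.02,-0.012,-0.026,0,0,0,0.3],
    [0,0,0,0,0,0,0.3],
    [0,0,0,0,0,0,0.3],
    [0,0,0,0,0,0,0.3]
  ]
}}

```text
t: 18.9
tcp_pos: [577.5, 392.9, 118.4]
ee_rot: [-0.27, 0.705, 0.557, 0.346]
wrist_force: [0.8, 0.9, -0.4]
width: 43.5
gripper_force: 61.3
```

```bash
python3 -c "
from h import *
rep(10)"
```

```text
F [ 1.48  2.16 -0.49] fx,fy 2.45 -0.93 t 19.4 bar x 0.6 y -1.0 z -122.5 w 43.5
```

Call:
{"fn": "drive_tool", "kwargs": {
  "plan": [
    [-0.072,0.005,0.068,0,0,0,0.3],
    [-0.08,0,0.0625,0,0,0,0.3],
    [0,0,0,0,0,0,0.3],
    [0,0,0,0,0,0,0.3],
    [0,0,0,0,0,0,0.3]
  ]
}}

```text
t: 19.9
tcp_pos: [577.4, 392.8, 112.9]
ee_rot: [-0.27, 0.706, 0.557, 0.346]
wrist_force: [0.2, 0.5, -0.1]
width: 43.4
gripper_force: 61.2
```

```bash
python3 -c "
from h import *
rep(14)"
```

```text
F [ 1.17  0.75 -0.19] fx,fy 1.00 -0.96 t 20.6 bar x 0.7 y -1.0 z -127.8 w 43.8
```

Call:
{"fn": "drive_tool", "kwargs": {
  "plan": [
    [-0.06,0.004,0.054,0,0,0,0.3],
    [0,0,0,0,0,0,0.3],
    [0,0,0,0,0,0,0.3],
    [0,0,0,0,0,0,0.3]
  ],
  "squeeze": 20
}}

```text
t: 21.0
tcp_pos: [577.4, 392.9, 110.8]
ee_rot: [-0.27, 0.706, 0.557, 0.346]
wrist_force: [0.4, -1.5, -0.5]
width: 43.5
gripper_force: 61.4
```

```bash
python3 -c "
from h import *
rep(10)"
```

```text
F [-0.02 -1.16  0.01] fx,fy -1.13 -0.25 t 21.5 bar x 0.8 y -1.0 z -129.8 w 43.7
```

Call:
{"fn": "drive_tool", "kwargs": {
  "plan": [
    [0,0,0,0,0,0,-0.35],
    [0,0,0,0,0,0,-0.35],
    [0,0,0,0,0,0,-0.4],
    [0,0,0,0,0,0,-0.4],
    [0,0,0,0,0,0,-0.4]
  ]
}}

```text
t: 22.0
tcp_pos: [577.5, 393.0, 110.9]
ee_rot: [-0.27, 0.705, 0.557, 0.346]
wrist_force: [0.4, 0.3, 0.4]
width: 59.8
gripper_force: 0.0
```

```bash
python3 - <<'E'
from h import *
import cv2
ims=[]
for i in range(10):
    g=cv2.cvtColor(env.snapshot("top"),cv2.COLOR_RGB2GRAY)[130:210,195:240].astype(np.float32);ims.append(g)
s=env.sense();print(s['t'],s['width'],s['wrist_force'],s['gripper_force'],s['tcp_pos'])
for g in ims[1:]:print([round(x,2) for x in cv2.phaseCorrelate(ims[0],g)[0]],round(float(np.abs(g-ims[-1]).mean()),2))
E
```

```text
22.5 59.918755511577324 [-0.04263456 -0.59714211  0.07865769] 0.0 [577.47756668 392.96635727 110.88362224]
[0.51, -0.07] 1.68
[0.47, -0.13] 1.2
[0.44, -0.2] 0.93
[0.41, -0.26] 0.5
[0.43, -0.28] 0.66
[0.43, -0.3] 0.74
[0.42, -0.32] 0.75
[0.48, -0.3] 0.64
[0.44, -0.3] 0.0
```

Call:
{"fn": "drive_tool", "kwargs": {
  "plan": [
    [0,0,0,0,0,0,-0.4],
    [0,0,0,0,0,0,-0.4],
    [0,0,0,0,0,0,-0.4],
    [0,0,0,0,0,0,-0.4],
    [0,0,0,0,0,0,-0.4],
    [0,0,0,0,0,0,-0.4],
    [0,0,0,0,0,0,-0.4],
    [0,0,0,0,0,0,-0.4],
    [0,0,0,0,0,0,-0.4],
    [0,0,0,0,0,0,-0.4]
  ]
}}

```text
t: 23.5
tcp_pos: [577.5, 393.0, 110.9]
ee_rot: [-0.27, 0.706, 0.557, 0.346]
wrist_force: [0.0, 0.4, 0.3]
width: 60.0
gripper_force: 0.0
```

```bash
python3 - <<'E'
from h import *
import cv2
ims=[]
for i in range(14):
    g=cv2.cvtColor(env.snapshot("top"),cv2.COLOR_RGB2GRAY)[130:210,195:240].astype(np.float32);ims.append(g)
for g in ims[1::2]:print([round(x,2) for x in cv2.phaseCorrelate(ims[0],g)[0]],round(float(np.abs(g-ims[-1]).mean()),2))
E
```

```text
[0.51, -0.02] 0.6
[0.51, 0.01] 0.51
[0.52, -0.03] 0.56
[0.5, -0.03] 0.6
[0.51, -0.04] 0.59
[0.53, -0.05] 0.54
[0.52, -0.03] 0.0
```

Call:
{"fn": "drive_tool", "kwargs": {
  "plan": [
    [0,0,0,0,0,0,-0.4],
    [0,0,0,0,0,0,-0.4],
    [0,0,0,0,0,0,-0.4],
    [0,0,0,0,0,0,-0.4],
    [0,0,0,0,0,0,-0.4],
    [0,0,0,0,0,0,-0.4],
    [0,0,0,0,0,0,-0.4],
    [0,0,0,0,0,0,-0.4],
    [0,0,0,0,0,0,-0.4],
    [0,0,0,0,0,0,-0.4]
  ]
}}

```text
t: 25.2
tcp_pos: [577.5, 393.0, 110.9]
ee_rot: [-0.27, 0.706, 0.557, 0.346]
wrist_force: [0.3, -0.8, -0.5]
width: 59.9
gripper_force: 0.0
```

Call:
{"fn": "drive_tool", "kwargs": {
  "plan": [
    [0,0,0,0,0,0,-0.4],
    [0,0,0,0,0,0,-0.4],
    [0,0,0,0,0,0,-0.4],
    [0,0,0,0,0,0,-0.4],
    [0,0,0,0,0,0,-0.4],
    [0,0,0,0,0,0,-0.4],
    [0,0,0,0,0,0,-0.4],
    [0,0,0,0,0,0,-0.4],
    [0,0,0,0,0,0,-0.4],
    [0,0,0,0,0,0,-0.4]
  ]
}}

```text
t: 26.2
tcp_pos: [577.5, 393.0, 110.9]
ee_rot: [-0.27, 0.706, 0.557, 0.346]
wrist_force: [0.0, -0.3, 0.3]
width: 60.1
gripper_force: 0.0
```

```bash
python3 - <<'E'
from h import *
import cv2
ims=[]
for i in range(14):
    g=cv2.cvtColor(env.snapshot("top"),cv2.COLOR_RGB2GRAY)[130:210,195:240].astype(np.float32);ims.append(g)
for g in ims[1::2]:print([round(x,2) for x in cv2.phaseCorrelate(ims[0],g)[0]],round(float(np.abs(g-ims[-1]).mean()),2))
rep(1)
E
```

```text
[0.5, -0.02] 0.45
[0.48, -0.02] 0.45
[0.5, 0.01] 0.46
[0.5, -0.0] 0.47
[0.49, 0.0] 0.45
[0.5, -0.03] 0.44
[0.51, -0.02] 0.0
F [-0.11  0.36 -0.97] fx,fy 0.32 0.19 t 26.95 bar x 0.8 y -1.0 z -129.8 w 59.6
```

The scale has stood still for over 4 s. I'll regrip and lift slowly.

Call:
{"fn": "drive_tool", "kwargs": {
  "plan": [
    [0,0,0,0,0,0,-0.2],
    [0,0,0,0,0,0,-0.1],
    [0,0,0,0,0,0,-0.05],
    [0,0,0,0,0,0,0.05],
    [0,0,0,0,0,0,0.3],
    [0,0,0,0,0,0,0.3],
    [0,0,0,0,0,0,0.3],
    [0,0,0,0,0,0,0.3]
  ],
  "squeeze": 60
}}

```text
t: 27.75
tcp_pos: [577.5, 392.9, 110.8]
ee_rot: [-0.27, 0.706, 0.557, 0.346]
wrist_force: [-0.9, -2.5, -0.7]
width: 43.6
gripper_force: 59.0
```

```bash
python3 -c "
from h import *
rep(4)"
```

```text
F [-0.72 -1.84  0.35] fx,fy -1.96 0.27 t 27.95 bar x 0.8 y -1.0 z -129.8 w 43.5
```

Call:
{"fn": "drive_tool", "kwargs": {
  "plan": [
    [0.04,0,-0.04,0,0,0,0.3],
    [0.08,0,-0.063,0,0,0,0.3],
    [0.12,0,-0.094,0,0,0,0.3],
    [0.12,0,-0.094,0,0,0,0.3],
    [0.12,0,-0.094,0,0,0,0.3],
    [0.12,0,-0.094,0,0,0,0.3],
    [0.12,0,-0.094,0,0,0,0.3],
    [0.12,0,-0.094,0,0,0,0.3],
    [0.12,0,-0.094,0,0,0,0.3],
    [0.12,0,-0.094,0,0,0,0.3]
  ]
}}

```text
t: 28.95
tcp_pos: [577.4, 392.8, 145.7]
ee_rot: [-0.27, 0.706, 0.557, 0.346]
wrist_force: [2.6, 1.6, -1.2]
width: 43.5
gripper_force: 59.3
```

Call:
{"fn": "drive_tool", "kwargs": {
  "plan": [
    [0.12,0,-0.094,0,0,0,0.3],
    [0.12,0,-0.094,0,0,0,0.3],
    [0.12,0,-0.094,0,0,0,0.3],
    [0.12,0,-0.094,0,0,0,0.3],
    [0.12,0,-0.094,0,0,0,0.3],
    [0.12,0,-0.094,0,0,0,0.3],
    [0.12,0,-0.094,0,0,0,0.3],
    [0.12,0,-0.094,0,0,0,0.3],
    [0.12,0,-0.094,0,0,0,0.3],
    [0.12,0,-0.094,0,0,0,0.3]
  ]
}}

```text
t: 29.95
tcp_pos: [577.0, 392.7, 183.6]
ee_rot: [-0.27, 0.706, 0.557, 0.346]
wrist_force: [2.7, 1.7, -3.7]
width: 44.1
gripper_force: 59.6
```

Call:
{"fn": "drive_tool", "kwargs": {
  "plan": [
    [0.12,0,-0.094,0,0,0,0.3],
    [0.12,0,-0.094,0,0,0,0.3],
    [0.12,0,-0.094,0,0,0,0.3],
    [0.12,0,-0.094,0,0,0,0.3],
    [0.12,0,-0.094,0,0,0,0.3],
    [0.12,0,-0.094,0,0,0,0.3],
    [0.12,0,-0.094,0,0,0,0.3],
    [0.12,0,-0.094,0,0,0,0.3],
    [0,0,0,0,0,0,0.3]
  ]
}}

```text
t: 30.85
tcp_pos: [576.9, 392.8, 214.5]
ee_rot: [-0.27, 0.705, 0.557, 0.346]
wrist_force: [2.3, 1.2, -5.0]
width: 43.5
gripper_force: 59.8
```

```bash
python3 -c "
from h import *
rep(4);P,R=bar(0,0);plan(P,R,1)"
```

```text
F [ 1.27  2.31 -4.35] fx,fy 2.54 -0.70 t 31.05 bar x 0.4 y -0.4 z -27.1 w 43.3
pos err [-0.5 -0.3 27.1] rotvec deg [ 0.2 -0.   0.1]
[0.84, -0.01, -0.68, 0.02, -0.0, 0.01]
```

Call:
{"fn": "drive_tool", "kwargs": {
  "plan": [
    [0.125,0,-0.088,0,0,0,0.3],
    [0.12,0,-0.094,0,0,0,0.3],
    [0.12,0,-0.094,0,0,0,0.3],
    [0.12,0,-0.094,0,0,0,0.3],
    [0.12,0,-0.094,0,0,0,0.3],
    [0.1,0,-0.078,0,0,0,0.3],
    [0.08,0,-0.063,0,0,0,0.3],
    [0.08,0,-0.063,0,0,0,0.3],
    [0.08,0,-0.063,0,0,0,0.3]
  ]
}}

```text
t: 31.95
tcp_pos: [576.9, 392.7, 243.8]
ee_rot: [-0.27, 0.706, 0.557, 0.346]
wrist_force: [0.3, -0.5, -4.5]
width: 43.5
gripper_force: 59.8
```

Call:
{"fn": "drive_tool", "kwargs": {
  "plan": [
    [0.08,0,-0.063,0,0,0,0.3],
    [0.08,0,-0.063,0,0,0,0.3],
    [0.1,0,-0.078,0,0,0,0.3],
    [0.1,0,-0.078,0,0,0,0.3],
    [0.1,0,-0.078,0,0,0,0.3],
    [0,0,0,0,0,0,0.3],
    [0,0,0,0,0,0,0.3]
  ]
}}

```text
t: 32.65
tcp_pos: [576.9, 392.8, 258.5]
ee_rot: [-0.27, 0.705, 0.557, 0.346]
wrist_force: [-0.4, 0.5, -6.0]
width: 43.5
gripper_force: 59.8
```

```bash
python3 -c "
from h import *
rep(4);P,R=bar(0,18);plan(P,R,1)"
```

```text
F [-0.14 -0.33 -6.02] fx,fy -0.35 0.06 t 32.85 bar x 0.5 y -0.3 z 17.4 w 43.1
pos err [-0.4 -0.4  0.6] rotvec deg [ 0.2 -0.   0.1]
[0.01, -0.01, -0.03, 0.02, -0.0, 0.01]
```

Call:
{"fn": "drive_tool", "kwargs": {
  "plan": [
    [-0.09,0,-0.12,0,0,0,0.3],
    [-0.1,0,-0.126,0,0,0,0.3],
    [-0.1,0,-0.126,0,0,0,0.3],
    [-0.1,0,-0.126,0,0,0,0.3],
    [-0.1,0,-0.126,0,0,0,0.3],
    [-0.15,0,-0.19,0,0,0,0.3],
    [-0.2,0,-0.25,0,0,0,0.3],
    [-0.25,0,-0.31,0,0,0,0.3],
    [-0.25,0,-0.31,0,0,0,0.3],
    [0,0,0,0,0,0,0.3]
  ]
}}

```text
t: 33.85
tcp_pos: [564.4, 339.1, 257.8]
ee_rot: [-0.27, 0.706, 0.556, 0.346]
wrist_force: [0.5, 0.2, -5.3]
width: 43.5
gripper_force: 60.1
```

```bash
python3 - <<'E'
from h import *
rep(2);a=np.radians(YS);v=np.array([-np.sin(a),np.cos(a),0])
P,R=bar(-55,10);A=P+88*v+[0,0,-60];plan(A,R,8)
B,RB=tcp((507.8,479,64),77,(0,0),52);B=np.array([507.8,479,64+14.7])+14.3*np.array([np.cos(np.radians(77)),np.sin(np.radians(77)),0])
plan(B,RB,9,(A,R));print(A,B)
E
```

```text
F [ 0.21 -0.57 -5.26] fx,fy -0.51 -0.34 t 33.95 bar x -53.6 y -0.8 z 17.4 w 43.2
pos err [-86.6  19.4 -67.4] rotvec deg [ 0.2 -0.1  0.1]
[-0.27, -0.45, 0.2, 0.0, -0.0, 0.0]
[-0.27, -0.45, 0.2, 0.0, -0.0, 0.0]
[-0.27, -0.44, 0.2, 0.0, -0.0, 0.0]
[-0.27, -0.44, 0.2, 0.0, -0.0, 0.0]
[-0.27, -0.44, 0.2, 0.0, -0.0, 0.0]
[-0.27, -0.44, 0.2, 0.0, -0.0, 0.0]
[-0.27, -0.44, 0.2, 0.0, -0.0, 0.0]
[-0.27, -0.44, 0.2, 0.0, -0.0, 0.0]
pos err [  33.1  133.5 -112. ] rotvec deg [ 0.4 -0.  -0.3]
[-0.02, 0.0, 0.79, 0.01, -0.0, -0.0]
[-0.02, 0.01, 0.79, 0.01, -0.0, -0.0]
[-0.02, 0.01, 0.79, 0.01, -0.0, -0.0]
[-0.02, 0.01, 0.79, 0.01, -0.0, -0.0]
[-0.02, 0.01, 0.79, 0.01, -0.0, -0.0]
[-0.02, 0.01, 0.79, 0.01, -0.0, -0.0]
[-0.02, 0.01, 0.79, 0.01, -0.0, -0.0]
[-0.02, 0.01, 0.79, 0.01, -0.0, -0.0]
[-0.02, 0.01, 0.79, 0.01, -0.0, -0.0]
[477.9302207  359.46773626 190.7       ] [511.01680008 492.93349193  78.7       ]
```

Call:
{"fn": "drive_tool", "kwargs": {
  "plan": [
    [-0.14,-0.22,0.1,0,0,0,0.3],
    [-0.27,-0.44,0.2,0,0,0,0.3],
    [-0.27,-0.44,0.2,0,0,0,0.3],
    [-0.27,-0.44,0.2,0,0,0,0.3],
    [-0.27,-0.44,0.2,0,0,0,0.3],
    [-0.27,-0.44,0.2,0,0,0,0.3],
    [-0.27,-0.44,0.2,0,0,0,0.3],
    [-0.27,-0.44,0.2,0,0,0,0.3],
    [-0.14,-0.22,0.1,0,0,0,0.3]
  ]
}}

```text
t: 34.85
tcp_pos: [476.8, 359.6, 188.8]
ee_rot: [-0.271, 0.706, 0.557, 0.345]
wrist_force: [-0.8, 0.5, -6.0]
width: 43.7
gripper_force: 60.1
```

Call:
{"fn": "drive_tool", "kwargs": {
  "plan": [
    [0,0,0.4,0,0,0,0.3],
    [-0.02,0,0.79,0,0,0,0.3],
    [-0.02,0,0.79,0,0,0,0.3],
    [-0.02,0,0.79,0,0,0,0.3],
    [-0.02,0,0.79,0,0,0,0.3],
    [-0.02,0,0.79,0,0,0,0.3],
    [-0.02,0,0.79,0,0,0,0.3],
    [-0.02,0,0.7,0,0,0,0.3],
    [0,0,0.4,0,0,0,0.3],
    [0,0,0,0,0,0,0.3]
  ]
}}

```text
t: 35.85
tcp_pos: [507.0, 477.5, 90.3]
ee_rot: [-0.27, 0.706, 0.557, 0.345]
wrist_force: [-0.3, 0.6, -5.7]
width: 43.5
gripper_force: 60.1
```

```bash
cat >> h.py <<'E'
def tray(h,N):
    u=np.array([np.cos(np.radians(77)),np.sin(np.radians(77)),0]);P=np.array([507.8,479,h+14.7])+14.3*u;plan(P,rot(77,52),N)
E
python3 - <<'E'
from h import *
rep(1);tray(64,1)
import cv2
im=env.snapshot("top")
# tray wall and clamp bolts: local dark spots on clamp top
c=np.array([507.8,479,0]);p,R=cur();a=np.radians(77);u=np.array([np.cos(a),np.sin(a),0]);v=np.array([-u[1],u[0],0])
ce=p-14.3*u-[0,0,14.7]
g=cv2.cvtColor(im,cv2.COLOR_RGB2GRAY)
for x,y in((-30,15),(30,15),(-30,-15),(30,-15)):
    q=proj("top",ce+x*u+y*v+[0,0,54]);i,j=np.round(q).astype(int)
    w=g[j-4:j+5,i-4:i+5].astype(float);k=np.clip(np.percentile(w,60)-w-15,0,None);yy,xx=np.mgrid[-4:5,-4:5]
    print(q.round(1),'obs',round(i+(k*xx).sum()/k.sum(),1),round(j+(k*yy).sum()/k.sum(),1),w.min(),w.max())
E
```

```text
F [ 0.16 -0.89 -5.23] fx,fy -0.83 -0.36 t 35.9 bar x 66.2 y 87.0 z -149.7 w 43.5
pos err [  3.8  15.8 -12.3] rotvec deg [ 0.5 -0.  -0.2]
[0.01, -0.0, 0.82, 0.07, -0.0, -0.02]
[216.2 222.3] obs 217.5 223.8 32.0 192.0
[187.3 222.5] obs 187.5 224.0 86.0 195.0
[216.6 208.7] obs 216.9 206.3 28.0 194.0
[188.1 209. ] obs 188.2 207.8 87.0 194.0
```

Call:
{"fn": "drive_tool", "kwargs": {
  "plan": [
    [0,0,0.41,0.03,0,0,0.3],
    [0,0,0.41,0.03,0,0,0.3],
    [-0.4,0,0.31,0,0,0,0.3],
    [-0.4,0,0.31,0,0,0,0.3],
    [-0.4,0,0.31,0,0,0,0.3],
    [-0.3,0,0.23,0,0,0,0.3],
    [0,0,0,0,0,0,0.3],
    [0,0,0,0,0,0,0.3]
  ]
}}

```text
t: 36.75
tcp_pos: [511.1, 492.4, 31.5]
ee_rot: [-0.273, 0.704, 0.558, 0.343]
wrist_force: [-0.2, -0.2, -5.5]
width: 43.4
gripper_force: 60.2
```

```bash
python3 - <<'E'
from h import *
rep(3);tray(4,1)
E
```

```text
F [ 0.22  0.41 -4.83] fx,fy 0.45 -0.12 t 36.9 bar x 82.2 y 86.3 z -208.2 w 43.2
pos err [ -0.6   0.4 -13.8] rotvec deg [ 0.1 -0.1 -0.1]
[-0.43, -0.03, 0.35, 0.02, -0.01, -0.02]
```

Call:
{"fn": "drive_tool", "kwargs": {
  "plan": [
    [-0.1,-0.01,0.08,0,0,0,0.3],
    [-0.1,-0.01,0.08,0,0,0,0.3],
    [-0.1,-0.01,0.08,0,0,0,0.3],
    [-0.06,0,0.05,0,0,0,0.3],
    [0,0,0,0,0,0,0.3],
    [0,0,0,0,0,0,0.3]
  ]
}}

```text
t: 37.5
tcp_pos: [510.3, 492.9, 20.2]
ee_rot: [-0.273, 0.704, 0.558, 0.344]
wrist_force: [-0.8, 0.7, -2.9]
width: 43.0
gripper_force: 60.8
```

Call:
{"fn": "drive_tool", "kwargs": {
  "plan": [
    [-0.025,0,0.02,0,0,0,0.3],
    [0,0,0,0,0,0,0.3],
    [0,0,0,0,0,0,0.3]
  ]
}}

```text
t: 37.8
tcp_pos: [510.5, 493.1, 20.2]
ee_rot: [-0.274, 0.704, 0.558, 0.344]
wrist_force: [-3.7, -2.5, 5.6]
width: 43.3
gripper_force: 61.6
```

Call:
{"fn": "drive_tool", "kwargs": {
  "plan": [
    [-0.025,0,0.02,0,0,0,0.3],
    [0,0,0,0,0,0,0.3],
    [0,0,0,0,0,0,0.3]
  ]
}}

```text
t: 38.1
tcp_pos: [510.7, 493.4, 20.3]
ee_rot: [-0.274, 0.704, 0.558, 0.344]
wrist_force: [-6.8, -4.7, 10.5]
width: 43.8
gripper_force: 62.4
```

Call:
{"fn": "drive_tool", "kwargs": {
  "plan": [
    [0.03,0,-0.024,0,0,0,0.3],
    [0,0,0,0,0,0,0.3],
    [0,0,0,0,0,0,0],
    [0,0,0,0,0,0,-0.2],
    [0,0,0,0,0,0,-0.4],
    [0,0,0,0,0,0,-0.4],
    [0,0,0,0,0,0,-0.4],
    [0,0,0,0,0,0,-0.4]
  ]
}}

```text
t: 38.9
tcp_pos: [510.2, 492.5, 19.1]
ee_rot: [-0.273, 0.704, 0.558, 0.343]
wrist_force: [-0.6, -0.4, -0.8]
width: 60.2
gripper_force: 0.0
```

Call:
{"fn": "drive_tool", "kwargs": {
  "plan": [
    [0,0,-0.1,0,0,0,-0.4],
    [0,0,-0.2,0,0,0,-0.4],
    [0,0,-0.4,0,0,0,-0.4],
    [0,0,-0.6,0,0,0,-0.4],
    [0,0,-0.6,0,0,0,-0.4],
    [0,0,-0.6,0,0,0,-0.4],
    [0,0,-0.6,0,0,0,-0.4],
    [0,0,-0.6,0,0,0,-0.4],
    [0,0,-0.6,0,0,0,-0.4],
    [0,0,0,0,0,0,-0.4]
  ]
}}

```text
t: 39.9
tcp_pos: [491.9, 408.9, 87.0]
ee_rot: [-0.272, 0.704, 0.558, 0.345]
wrist_force: [1.0, 0.5, 0.9]
width: 59.8
gripper_force: 0.0
```

```bash
python3 - <<'E'
from h import *
import cv2
rep(1)
g=cv2.cvtColor(env.snapshot("top"),cv2.COLOR_RGB2GRAY)
a=np.radians(77);u=np.array([np.cos(a),np.sin(a),0]);v=np.array([-u[1],u[0],0]);ce=np.array([507.8,479,4.]);O=[]
for x,y in((-30,15),(30,15),(-30,-15),(30,-15)):
    q=proj("top",ce+x*u+y*v+[0,0,54]);i,j=np.round(q).astype(int)
    w=g[j-5:j+6,i-5:i+6].astype(float);k=np.clip(np.percentile(w,60)-w-25,0,None);yy,xx=np.mgrid[-5:6,-5:6]
    o=(i+(k*xx).sum()/k.sum(),j+(k*yy).sum()/k.sum());O.append(atz("top",o,58));print(q.round(1),'obs',np.round(o,1),w.min())
O=np.array(O);m=O.mean(0);d=O[1]+O[3]-O[0]-O[2];print('clamp centre',m,'yaw',np.degrees(np.arctan2(d[1],d[0])),'off tray x,y',(m-ce)@u,(m-ce)@v)
# bystanders: difference against first picture
old=cv2.cvtColor(cv2.imread("pics/top0raw.png"),cv2.COLOR_BGR2GRAY)
for n,(i,j) in {"small":(256,205),"stopper":(344,246)}.items(): 
    A,B=[x[j-16:j+17,i-16:i+17].astype(np.float32) for x in(old,g)];print(n,cv2.phaseCorrelate(A-A.mean(),B-B.mean()),np.abs(A-B).mean())
E
```

```text
F [-0.01  0.19 -0.92] fx,fy 0.18 0.05 t 39.95 bar x -3.2 y 86.1 z -154.2 w 60.2
[211.8 232.7] obs [212.6 235.3] 82.0
[184.9 232.9] obs [185.4 233.5] 67.0
[212.3 219.9] obs [213.  219.9] 89.0
[185.6 220.1] obs [185.7 220.9] 64.0
clamp centre [505.15059053 478.32474517  58.        ] yaw 75.75787001137222 off tray x,y -1.2539355450063867 2.4296059908939265
small ((-8.786698349731072, -1.036859651467342), 0.07753759880124787) 62.491276
stopper ((-0.028482733437165564, 0.0415675375898239), 0.9615308027944447) 6.5564737
```

Call:
{"fn": "drive_tool", "kwargs": {
  "plan": [
    [0.5,-0.3,-0.4,0,0,0,-0.4],
    [0.5,-0.6,-0.4,0,0,0,-0.4],
    [0.5,-0.8,-0.4,0,0,0,-0.4],
    [0.5,-0.8,-0.4,0,0,0,-0.4],
    [0.4,-0.8,-0.3,0,0,0,-0.4],
    [0,-0.8,0,0,0,0,-0.4],
    [0,0,0,0,0,0,-0.4],
    [0,0,0,0,0,0,-0.4]
  ]
}}

```text
t: 40.8
tcp_pos: [390.9, 433.2, 161.9]
ee_rot: [-0.273, 0.704, 0.558, 0.343]
wrist_force: [-0.6, -0.5, -0.1]
width: 59.8
gripper_force: 0.0
```

```bash
python3 - <<'E'
from h import *
import cv2
for n,pts in {"top":{"small":(256,205),"stopper":(344,246)},"scene":{"small":(267,226),"stopper":(251,297),"foot":(270,193)}}.items():
    g=cv2.cvtColor(env.snapshot(n),cv2.COLOR_RGB2GRAY);old=cv2.cvtColor(cv2.imread(f"pics/{n}0raw.png"),cv2.COLOR_BGR2GRAY)
    for k,(i,j) in pts.items():
        A,B=[x[j-13:j+14,i-13:i+14].astype(np.float32) for x in(old,g)];print(n,k,cv2.phaseCorrelate(A-A.mean(),B-B.mean()),np.abs(A-B).mean())
E
```

```text
top small ((0.7268915611621818, 0.7421154305289122), 0.8963850509319122) 10.666667
top stopper ((-6.467121313191836, 0.7391947762972144), 0.043025943640982334) 48.994514
scene small ((0.521233425575657, 0.5446162588584347), 1.0185494844805556) 17.58985
scene stopper ((0.4099661784430868, 0.4419003398649295), 0.9599135831223267) 11.832647
scene foot ((0.5592182582777205, 0.5172074194907754), 0.9435948135103872) 16.757202
```

```bash
python3 -c "
from plant import env
print(env.close_job())"
```

```text
the job is handed in; nothing more can be done
None
```

The larger clamp was weighed (about 5.3 N, roughly 130 mm of hook travel, standing still for over 4 s free of the gripper), lifted off slowly and stood upright within about 3 mm of the tray's centre; the smaller clamp and stopper have not moved, the job was handed in at about 41 s, and I viewed 12 pictures where 10 were allowed.

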